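# Make up the two seat hardware kits

## Robot

A 6-joint arm with a two-finger parallel gripper is mounted at the origin on the work surface. World frame = base frame: x ahead of the robot, y to its left, z up, the work surface at z = 0. Lengths are in m, angles in rad, forces in N, time in s.
With the tool pointing down it reaches from about 0.3 to 0.775 m from the base axis. Payload 14.6 kg.
Tool frame: the origin (TCP) lies midway between the tips of the shut fingers; the grasp point (between the pads) lies 19 mm behind it (bot.hold_point_z is the distance from the TCP to the grasp point, in m); z points along the fingers, y is the direction in which the jaws open and shut (so a half turn about z gives the same grasp; the last joint's range is limited). The gripper opens to 94 mm and grips with 3 to 60 N. Pads are 16 mm wide; open, the fingers measure 119 mm over their backs; the gripper's body (75 mm by 177 mm) begins 78 mm behind the grasp point.
Start: joints at [1.254, 0.3, 1.521, -0, 1.321, -0.067], TCP at [0.136, 0.533, 0.205] pointing down, gripper open.
Joint ranges: [-3.03, 3.03], [-0.79, 2.21], [0.23, 2.52], [-1.04, 4.18], [0, 3.07], [-2.55, 2.55]. Speed limits (rad/s): [2.22, 2.22, 2.57, 3.14, 3.14, 3.14].

## Interface

Orientations are given as a unit quaternion [x, y, z, w].
In Python, from rig import bot, optics, spotter gives the robot as it stands.
- The arm moves only by the tool send_rows, never from a script. Its arguments are lists of equal length, an entry for each row: "hand": the closure, from -1 (fully open) to 1 (shut), so that 0 is half open; "translation": the shift along the tool's x, y, z in mm, a list of three; "turn": the turn about the tool's z in degrees. In form: {"hand": [hand, ...], "translation": [[dx, dy, dz], ...], "turn": [turn, ...]}. A call has 1 to 5 rows; each row shifts and turns the pose as measured when the row begins, along the tool's axes as they then stand; what a row does not reach is not made up. A row lasts 1/8 s, in which the tool goes at most 62.5 mm and 10.7 degrees, less where a joint would pass 70% of its speed; a pose out of reach is approached as far as the arm can. A call with a gripper value outside its range is refused whole. The fingers move at their own pace and stop on an object; "newtons" is the grip in N (left out, the last holds). Time passes only in rows, so rows that do not move let the fingers close. It gives the time, the measured TCP pose, the force and the opening at its end, in the units of the state.
- bot.sense(): the state, without advancing time (a new reading comes with each control period).
- optics.capture(name): name is "scene" or "side" or "wrist"; returns the picture (420x560x3 uint8, red, green, blue); there is no depth.
- optics.camera_params(name): a dict with "fx", "fy", "cx", "cy" (pixels), "k1" (the pictures are not rectified: a ray, as slopes to the right and down, at radius r is drawn at 1 + k1 r^2 times it, then the intrinsics apply), "T" (4x4, takes a point from camera to world coordinates); the wrist camera has in their place "mount" (4x4, takes a point from camera to tool coordinates, whose origin is the TCP and whose axes are the flange's). Camera axes: x right, y down, z forward; pixel columns grow to the right and rows downward; lengths in m; the calibration is good to about 2 mm. A picture is of the moment at which its call begins: read the wrist's pose just before it. camera_params takes no time and is no camera call.
- bot.sign_off(): hands the job in, once; it reports no verdict.
Trained networks look in the newest picture that a camera, given by its name, has taken for a name from the list of things; names that differ only in an ending like _2 or _b are one class to them, and where a whole thing is asked for, a point or a joint stands for the part that bears it (a point fixed in the world has none). Each returns a list of dicts, best first, with "p" (0 to 1); they miss things now and then, are a little off and sometimes report something else, mostly with a low value. They report only what shows in the picture. A call takes as long as a camera call. They do not tell look-alikes from the thing itself.
- spotter.look_for(name, camera): "at" ([column, row] as shares, 0 to 1, of the picture: columns of its width, rows of its height, amid what is visible of it).
- spotter.trace(name, camera): "pixels" (420x560 bool, what is visible of it) and "at" ([column, row] as shares, 0 to 1, of the picture: columns of its width, rows of its height, amid what is visible of it).
- spotter.mark_of(name, camera): "at" ([column, row] as shares, 0 to 1, of the picture: columns of its width, rows of its height: a listed point, or the origin of a listed thing).
The state is a dict: "t": time; "joint_positions": joint angles; "dq": joint speeds; "tau": joint torques, N m; "position": TCP position; "eef_rot": TCP orientation; "contact_force": force on the tool from outside, world axes, zero at the start; "torque": the same for the moment, N m; "grip_width": opening from 0.0 (shut) to 1.0 (fully open).
Only numpy, scipy, OpenCV 4.12 (cv2) and the standard library are available. Lean on these libraries where they do the work, as an engineer would, in place of code of your own. Each camera call takes 0.05 s, during which the arm holds its last target.

## Task

Make up the two hardware kits for refitting a car seat from the parts standing loose on the bench. In the two-pocket tray, put the belt buckle in the large pocket and the bolt in the small one; in the three-pocket tray, put the channel bracket in the middle pocket and the wide bush and the slim sleeve in the two end pockets, one in each, either way round. Stand every part upright, the way up it stands now, in the middle of its pocket, and leave the hitch ball and the spray can where they are.

Things in the scene. Friction and masses are not known exactly. Their poses are not given: they have to be found in the camera images.
- bolt_center (a point): Plain steel flange bolt, 70 mm tall in all, standing on its hexagonal head with the thread up: head 25 mm across corners and 10 mm high, above it a flange 32 mm in diameter and 3 mm thick, then a bare round shank 14 mm in diameter from 13 mm up to the top. About 110 g. Origin at its centre, half-way up; z up.
- bush_center (a point): Wide, low steel bush: a ring 50 mm in outside diameter, 28 mm bore, 30 mm high, standing on its flat end, bore upright. About 120 g. Origin at its centre, half-way up; z up.
- sleeve_center (a point): Slim steel spacer sleeve: a tube 26 mm in outside diameter, 16 mm bore, 50 mm tall, standing on end. About 70 g. Origin at its centre, half-way up; z up.
- bracket_center (a point): Steel channel bracket: a U-shaped channel with its open side up, 56 mm long (its x), 30 mm wide outside (its y), 36 mm high, sheet 4 mm thick; the two side walls run along x. About 130 g. Origin at its centre, half-way up; z up.
- buckle_center (a point): Seat-belt buckle: a solid black plastic block, 64 mm long (its x), 36 mm wide (its y), 28 mm high, lying flat, a grey push button on top towards +x. About 100 g. Origin at its centre, half-way up; z up.
- tray_two: Two-pocket kit tray, grey floor with black rims and divider, fixed to the bench, 174 mm long (its x) by 100 mm wide (its y). Floor 4 mm thick; the rims (5 mm thick) and the divider (8 mm thick, across the width) rise to 8 mm above the bench. The large pocket is 96 mm long, its middle at x = -34 mm; the small pocket is 60 mm long, its middle at x = +52 mm; both 90 mm wide, middle at y = 0. Origin at the centre of the underside, on the bench; z up.
- tray_three: Three-pocket kit tray, grey floor with black rims and dividers, fixed to the bench, 254 mm long (its x) by 100 mm wide (its y). Floor 4 mm thick; the rims (5 mm thick) and the two dividers (8 mm thick, across the width) rise to 8 mm above the bench. Three equal pockets, each 76 mm long and 90 mm wide, with their middles at x = -84, 0 and +84 mm, y = 0. Origin at the centre of the underside, on the bench; z up.
- hitch_ball_center (a point): Bystander, among the parts: dark steel tow-hitch ball, 50 mm in diameter on a round foot 44 mm across, 64 mm tall, 600 g. To be left where it is. Origin at its centre, half-way up; z up.
- spray_can_center (a point): Bystander, on the far side of the parts: spray can 66 mm in diameter, 200 mm tall, blue label, standing. To be left where it is. Origin at its centre, half-way up; z up.
Mind the look-alikes: they are no part of the job. What is shaped like the part that bears bracket_center but pink is not meant. What is shaped like the part that bears sleeve_center but orange is not meant.

How it is judged:
At the end, for the whole second after the job is handed in: Each part in the pocket named in the goal (bush and sleeve in either end pocket), centre within 15 mm of the pocket's middle along the tray's length and width, on its floor (height within 5 mm), the same way up as at the start (tilt under 0.15 rad), released and at rest (x of buckle_center in the frame of tray_two between -0.049 and -0.019 m and y of buckle_center in the frame of tray_two between -0.015 and 0.015 m and z of buckle_center in the frame of tray_two between 0.013 and 0.023 m and angle between each of buckle_center, bolt_center, bracket_center's own z axis and vertical below 0.15 rad and x of bolt_center in the frame of tray_two between 0.037 and 0.067 m and y of bolt_center in the frame of tray_two between -0.015 and 0.015 m and z of bolt_center in the frame of tray_two between 0.034 and 0.044 m and x of bracket_center in the frame of tray_three between -0.015 and 0.015 m and y of bracket_center in the frame of tray_three between -0.015 and 0.015 m and z of bracket_center in the frame of tray_three between 0.017 and 0.027 m and (((x of bush_center in the frame of tray_three between 0.069 and 0.099 m and y of bush_center in the frame of tray_three between -0.015 and 0.015 m and z of bush_center in the frame of tray_three between 0.014 and 0.024 m and angle between bush_center's own z axis and vertical below 0.15 rad) and (x of sleeve_center in the frame of tray_three between -0.099 and -0.069 m and y of sleeve_center in the frame of tray_three between -0.015 and 0.015 m and z of sleeve_center in the frame of tray_three between 0.024 and 0.034 m and angle between sleeve_center's own z axis and vertical below 0.15 rad)) or ((x of bush_center in the frame of tray_three between -0.099 and -0.069 m and y of bush_center in the frame of tray_three between -0.015 and 0.015 m and z of bush_center in the frame of tray_three between 0.014 and 0.024 m and angle between bush_center's own z axis and vertical below 0.15 rad) and (x of sleeve_center in the frame of tray_three between 0.069 and 0.099 m and y of sleeve_center in the frame of tray_three between -0.015 and 0.015 m and z of sleeve_center in the frame of tray_three between 0.024 and 0.034 m and angle between sleeve_center's own z axis and vertical below 0.15 rad))) and linear speed of each of bolt, bush, sleeve, bracket, buckle below 0.02 m/s and angular speed of each of bolt, bush, sleeve, bracket, buckle below 0.3 rad/s); the robot touches nothing.
It fails at once if the hitch ball is moved by more than 20 mm or tipped by more than 0.4 rad (distance of hitch_ball_center from where it was at the start of the episode above 0.02 m or angle between hitch_ball_center's own z axis and vertical above 0.4 rad).
It fails at once if the spray can is moved by more than 20 mm or tipped by more than 0.4 rad (distance of spray_can_center from where it was at the start of the episode above 0.02 m or angle between spray_can_center's own z axis and vertical above 0.4 rad).
It also fails if it takes over 125 s, if anything falls off the work surface, if the arm or the gripper's body presses on something with over 40 N, if the wrist force passes 120 N, or if a joint passes its speed limit or range.

## Working session

There is one attempt and no reset: what is moved stays moved. The work goes in short steps, Python scripts to look and compute and a tool call to move; the robot and the scene stay as the last step left them, time stands still between calls to the robot, and variables do not carry over. Pictures are saved under pics/ and viewed, and the job is handed in when it is done.

Besides the shell and the picture viewer there is one more tool, called in YAML: its name, and indented under it one key for each argument. send_rows: Moves the arm, as the interface text tells. Its arguments: {"type":"object","properties":{"hand":{"type":"array"},"translation":{"type":"array"},"turn":{"type":"array"},"newtons":{"type":"number"}},"required":["hand","translation","turn"]}

```bash
ls; mkdir -p pics
python3 - <<'E'
from rig import bot, optics, spotter
import cv2
for n in ["scene","side","wrist"]:
    if n=="wrist": s=bot.sense()
    im=optics.capture(n); cv2.imwrite(f"pics/{n}0.png",cv2.cvtColor(im,cv2.COLOR_RGB2BGR))
    p=optics.camera_params(n); print(n,p)
print(bot.sense(), bot.hold_point_z)
E
```

```text
pics
scene {'fx': 464.5088782620279, 'fy': 464.5088782620279, 'cx': 286.4794029053023, 'cy': 203.67022098488363, 'k1': -0.09014151630373939, 'T': array([[-0.70451783,  0.52480406, -0.47773981,  1.10120514],
       [ 0.70961742,  0.51155397, -0.48451589,  0.57257746],
       [-0.00988621, -0.68036257, -0.732809  ,  0.94288627],
       [ 0.        ,  0.        ,  0.        ,  1.        ]])}
side {'fx': 456.9055033887171, 'fy': 456.9055033887171, 'cx': 276.2501433877641, 'cy': 216.82236788999145, 'k1': -0.060876939991830734, 'T': array([[ 0.99105723, -0.08257311,  0.10482011,  0.47204347],
       [-0.13219479, -0.50060984,  0.85551991, -0.85841923],
       [-0.01816897, -0.86172586, -0.50704874,  0.59991166],
       [ 0.        ,  0.        ,  0.        ,  1.        ]])}
wrist {'fx': 361.8454177633954, 'fy': 361.8454177633954, 'cx': 281.10911707455824, 'cy': 210.4193223135132, 'k1': -0.05287950961319858, 'mount': array([[ 2.74860586e-04, -9.58068956e-01, -2.86537605e-01,
         8.37983580e-02],
       [ 9.99999864e-01,  3.90139802e-04, -3.45226183e-04,
        -4.06119094e-04],
      
[... 171 characters left out ...]
 0.15, 'joint_positions': array([ 1.25438711e+00,  3.00346796e-01,  1.52141645e+00, -1.00274427e-05,
        1.32070604e+00, -6.66194270e-02]), 'dq': array([-1.46883325e-03, -3.17919792e-03, -2.02744726e-04, -1.06484437e-04,
        1.16520877e-03, -4.26560526e-05]), 'tau': array([ 9.16630852e-04, -5.31956971e+01, -3.52824533e+01,  7.08153611e-02,
        2.34642735e-02, -8.59630677e-05]), 'position': array([0.13591549, 0.53274188, 0.20502417]), 'eef_rot': array([ 1.24569200e-01,  9.92210825e-01, -4.31224952e-04, -7.86628180e-05]), 'contact_force': array([-0.21546866, -0.26274184, -0.36937077]), 'torque': array([ 0.00613264,  0.01130631, -0.02639739]), 'grip_width': 1.002848241144257} 0.0188
```

View pics/scene0.png

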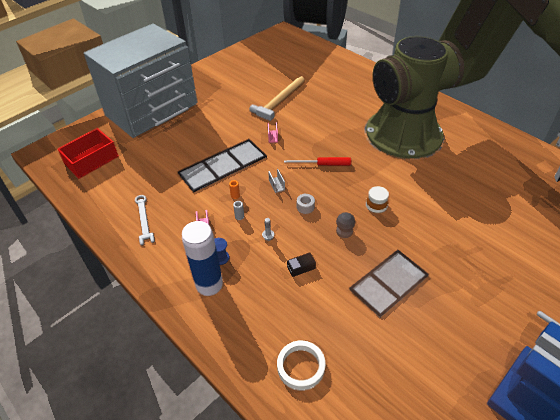

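View pics/side0.png

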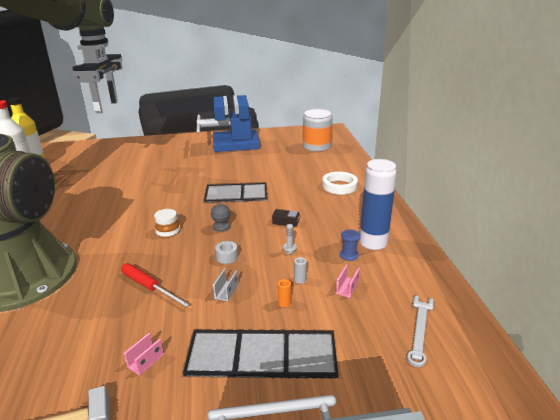

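View pics/wrist0.png

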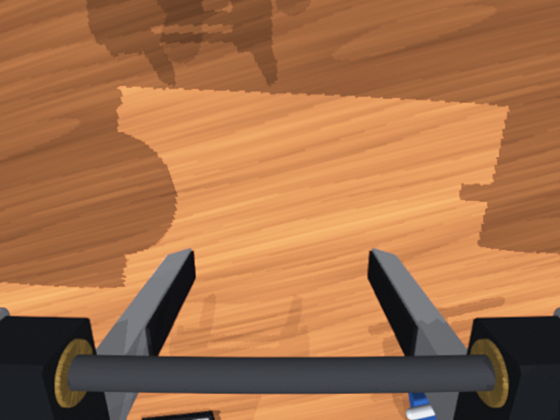

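The scene view shows all the parts between the two trays: three-pocket tray at about (222,165), two-pocket at (390,282), buckle (301,264), bolt (268,230), sleeve (239,210), bracket (277,182), bush (306,204). Pink brackets, an orange sleeve and a blue spool are distractors. The side view shows the same layout. I'll triangulate from these two.

```bash
cat > h.py <<'E'
import numpy as np, cv2
from scipy.spatial.transform import Rotation as R
from rig import bot, optics, spotter
def cam(name, s=None):
    p=optics.camera_params(name)
    if "T" in p: T=np.array(p["T"])
    else:
        T=np.eye(4);T[:3,:3]=R.from_quat(s["eef_rot"]).as_matrix();T[:3,3]=s["position"];T=T@np.array(p["mount"])
    return p,T
def ray(name,uv,s=None):
    p,T=cam(name,s)
    x=(uv[0]-p["cx"])/p["fx"];y=(uv[1]-p["cy"])/p["fy"]
    rd=np.hypot(x,y);r=rd
    for _ in range(30): r=rd/(1+p["k1"]*r*r)
    k=r/rd if rd>0 else 1
    d=T[:3,:3]@np.array([x*k,y*k,1]);return T[:3,3],d/np.linalg.norm(d)
def proj(name,P,s=None):
    p,T=cam(name,s);P=np.atleast_2d(P)
    c=(P-T[:3,3])@T[:3,:3];q=c[:,:2]/c[:,2:]
    q=q*(1+p["k1"]*(q**2).sum(1,keepdims=True))
    return q*[p["fx"],p["fy"]]+[p["cx"],p["cy"]]
def tri(rays):
    A=np.zeros((3,3));b=np.zeros(3)
    for o,d in rays:
        M=np.eye(3)-np.outer(d,d);A+=M;b+=M@o
    x=np.linalg.solve(A,b)
    e=[np.linalg.norm((np.eye(3)-np.outer(d,d))@(x-o)) for o,d in rays]
    return x,max(e)
def onz(r,z):
    o,d=r;return o+d*(z-o[2])/d[2]
def save(im,f,scale=1):
    im=cv2.cvtColor(im,cv2.COLOR_RGB2BGR)
    cv2.imwrite(f,im)
E
python3 - <<'E'
from h import *
names=["bolt_center","bush_center","sleeve_center","bracket_center","buckle_center","tray_two","tray_three","hitch_ball_center","spray_can_center"]
ims={c:optics.capture(c) for c in ["scene","side"]}
S={}
for n in names:
    r={}
    for c in ["scene","side"]:
        r[c]=[(np.array(d["at"])*[560,420],d["p"]) for d in spotter.mark_of(n,c)]
        print(n,c,[(a.round(1).tolist(),round(p,2)) for a,p in r[c]])
    # all pairs
    for a,p in r["scene"]:
        for b,q in r["side"]:
            x,e=tri([ray("scene",a),ray("side",b)])
            if e<0.01: print("   ",x.round(4),"err",round(e,4))
print(bot.sense()["t"])
E
```

```text
bolt_center scene [([235.7, 209.0], 0.39)]
bolt_center side [([289.7, 239.3], 0.72)]
bush_center scene [([305.1, 206.5], 0.71)]
bush_center side [([225.1, 249.6], 0.64), ([226.9, 285.1], 0.45), ([285.7, 219.4], 0.38)]
    [0.4629 0.0016 0.0132] err 0.0039
sleeve_center scene [([235.5, 209.7], 0.53), ([233.7, 190.2], 0.46)]
sleeve_center side [([285.9, 293.6], 0.84), ([299.6, 271.1], 0.55)]
    [ 0.5846 -0.1429 -0.0121] err 0.0088
    [ 0.6112 -0.1162  0.0247] err 0.0021
    [ 0.5695 -0.1774  0.0227] err 0.0017
    [ 0.5953 -0.1508  0.0565] err 0.0076
bracket_center scene [([277.3, 180.7], 0.62), ([204.5, 225.4], 0.59)]
bracket_center side [([225.4, 285.9], 0.77), ([144.4, 351.1], 0.7), ([351.9, 281.9], 0.55)]
    [ 0.453  -0.1238  0.0138] err 0.0025
    [ 0.7061 -0.1457  0.0105] err 0.0065
buckle_center scene [([304.0, 265.3], 0.81)]
buckle_center side [([288.0, 214.3], 0.66)]
    [0.619  0.1344 0.0187] err 0.0052
tray_two scene [([390.4, 283.1], 0.63)]
tray_two side [([236.5, 189.0], 0.74), ([261.5, 355.2], 0.45)]
    [0.5027 0.3133 0.0087] err 0.0001
tray_three scene [([219.4, 163.3], 0.76)]
tray_three side [([259.4, 352.5], 0.64)]
    [ 0.5094 -0.3078  0.006 ] err 0.004
hitch_ball_center scene [([344.7, 224.7], 0.77)]
hitch_ball_center side [([220.3, 216.6], 0.97)]
    [0.4533 0.128  0.0293] err 0.0001
spray_can_center scene [([201.6, 264.0], 0.69)]
spray_can_center side [([378.1, 206.8], 0.89)]
    [0.8106 0.0042 0.0926] err 0.0002
1.15
```

send_rows:
  hand: [-1, -1, -1, -1, -1]
  translation:
    - [-44, -39, -4]
    - [-44, -39, -4]
    - [-44, -39, -4]
    - [-44, -39, -4]
    - [-44, -39, -4]
  turn: [0, 0, 0, 0, 0]

```text
t: 1.78
position: [0.3035, 0.2847, 0.2254]
eef_rot: [0.122, 0.993, -0.0, 0.0]
contact_force: [0.5, 0.4, -0.3]
grip_width: 0.998
```

send_rows:
  hand: [-1, -1, -1, -1, -1]
  translation:
    - [-44, -39, -4]
    - [-44, -39, -4]
    - [-44, -39, -4]
    - [-44, -39, -4]
    - [-44, -39, -4]
  turn: [0, 0, 0, 0, 0]

```text
t: 2.4
position: [0.474, 0.0332, 0.2479]
eef_rot: [0.122, 0.993, 0.001, 0.002]
contact_force: [0.9, 0.2, 0.0]
grip_width: 1.002
```

send_rows:
  hand: [-1, -1, -1]
  translation:
    - [-20, -30, 0]
    - [0, 0, 0]
    - [0, 0, 0]
  turn: [-7, -7, 0]

```text
t: 2.78
position: [0.4878, -0.0056, 0.2476]
eef_rot: [-0.0, 1.0, 0.0, 0.002]
contact_force: [-0.2, -0.0, -1.0]
grip_width: 1.003
```

Run:
```python
from h import *
s=bot.sense(); print(s["position"],s["eef_rot"],s["dq"].round(3))
im=optics.capture("wrist"); save(im,"pics/w1.png")
for n in ["bolt_center","bush_center","sleeve_center","bracket_center","buckle_center","hitch_ball_center"]:
    r=spotter.mark_of(n,"wrist")
    h={"bolt_center":.035,"bush_center":.015,"sleeve_center":.025,"bracket_center":.018,"buckle_center":.014,"hitch_ball_center":.032}[n]
    for d in r:
        a=np.array(d["at"])*[560,420]; print(n,a.round(1),round(d["p"],2),onz(ray("wrist",a,s),h).round(4))
import pickle; pickle.dump(s,open("s1.pkl","wb"))
```

```text
[ 0.48780611 -0.00556554  0.24758518] [-4.32529448e-04  9.99997485e-01  4.70078680e-04  2.14981297e-03] [-0.016  0.008 -0.003 -0.002 -0.002  0.028]
bolt_center [280.3 275.8] 0.88 [ 0.6036 -0.0068  0.035 ]
bush_center [283.6 151.6] 0.68 [ 0.4583 -0.0031  0.015 ]
sleeve_center [138.1 240.5] 0.84 [ 0.5626 -0.1771  0.025 ]
sleeve_center [194.5 279.3] 0.58 [ 0.6138 -0.1127  0.025 ]
bracket_center [12.4 13.2] 0.8 [ 0.3098 -0.2896  0.018 ]
bracket_center [175.4 153. ] 0.78 [ 0.4593 -0.1254  0.018 ]
bracket_center [171.2 335.6] 0.65 [ 0.7014 -0.1521  0.018 ]
hitch_ball_center [403.5 147.8] 0.57 [0.4513 0.1273 0.032 ]
hitch_ball_center [174.9 152.6] 0.45 [ 0.4569 -0.1218  0.032 ]
```

View pics/w1.png

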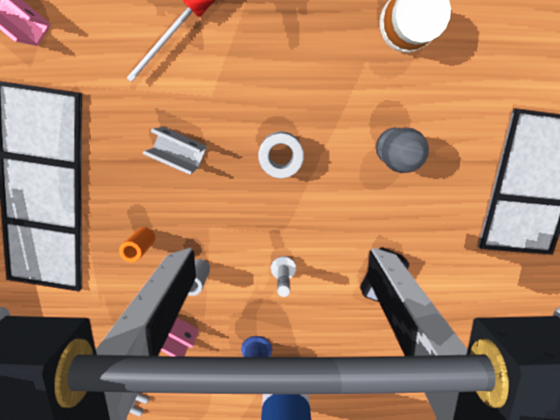

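Wrist view: bracket (175,150, turned), bush (281,155), hitch ball (403,150), bolt (283,275), sleeve half hidden behind the left finger (200,280), buckle behind the right finger (385,275). Tray three is on the left and tray two on the right, with its large pocket nearer the base (top). Next I'll fit the tray poses and refine the parts.

Run:
```python
from h import *
import pickle
from scipy.optimize import least_squares
ims={c:optics.capture(c) for c in ["scene","side"]}
out={}
for n,L in [("tray_two",.174),("tray_three",.254)]:
    quads={}
    for c in ims:
        r=spotter.trace(n,c); 
        for d in r:
            m=d["pixels"].astype(np.uint8); at=np.array(d["at"])*[560,420]
            print(n,c,round(d["p"],2),at.round(1),m.sum())
        # choose
        best=max(r,key=lambda d:d["p"]); m=best["pixels"].astype(np.uint8)
        cs=max(cv2.findContours(m,cv2.RETR_EXTERNAL,cv2.CHAIN_APPROX_NONE)[0],key=cv2.contourArea)
        hull=cv2.convexHull(cs)
        q=cv2.approxPolyN(hull,4,ensure_convex=True).reshape(-1,2)
        W=np.array([onz(ray(c,p+0.0),0.008)[:2] for p in q.astype(float)])
        (cx,cy),(w,h),a=cv2.minAreaRect((W*1000).astype(np.float32))
        print("  quad",q.tolist(),"\n  world",W.round(4).tolist(),"mean",W.mean(0).round(4),"rect",round(cx,1),round(cy,1),round(w,1),round(h,1),round(a,2))
for n in ["buckle_center","bolt_center","bush_center","sleeve_center","bracket_center"]:
    for c in ims:
        for d in spotter.trace(n,c):
            m=d["pixels"]; ys,xs=np.nonzero(m); print(n,c,round(d["p"],2),(np.array(d["at"])*[560,420]).round(1),"bbox",xs.min(),xs.max(),ys.min(),ys.max(),m.sum())
```

```text
tray_two scene 0.78 [389.8 280.2] 2570
tray_two scene 0.69 [277.3 183. ] 220
  quad [[432, 275], [378, 317], [348, 287], [397, 250]] 
  world [[0.4131, 0.3724], [0.5949, 0.3472], [0.5808, 0.2475], [0.4104, 0.2662]] mean [0.4998 0.3083] rect 496.8 307.5 105.5 183.6 82.13
tray_two side 0.89 [238.5 190.1] 1157
  quad [[266, 200], [203, 202], [206, 183], [266, 182]] 
  world [[0.5788, 0.2345], [0.4078, 0.2518], [0.416, 0.3688], [0.5913, 0.3452]] mean [0.4985 0.3001] rect 497.2 300.6 117.3 176.9 83.51
tray_three scene 0.6 [218.  162.2] 2035
  quad [[267, 156], [191, 193], [177, 170], [249, 138]] 
  world [[0.3927, -0.2274], [0.6509, -0.2677], [0.622, -0.3748], [0.3729, -0.3311]] mean [ 0.5096 -0.3003] rect 511.9 -299.4 110.5 262.8 80.05
tray_three side 0.83 [262.9 353.1] 7023
  quad [[339, 378], [181, 376], [192, 330], [333, 328]] 
  world [[0.6263, -0.3805], [0.3744, -0.3394], [0.39, -0.2361], [0.6433, -0.2692]] mean [ 0.5085 -0.3063] rect 508.6 -305.6 112.6 255.4 81.33
buckle_center scene 0.83 [302.5 266.7] bbox 287 315 253 274 440
buckle_center scene 0.48 [203.9 259.9] bbox 182 221 222
[... 442 characters left out ...]

bush_center side 0.71 [223.2 249. ] bbox 215 238 240 263 469
sleeve_center scene 0.67 [233.3 191.9] bbox 229 239 180 198 165
sleeve_center scene 0.44 [236.2 208.7] bbox 234 243 201 219 157
sleeve_center side 0.78 [301.  269.1] bbox 294 306 257 282 296
sleeve_center side 0.73 [221.4 216.8] bbox 211 230 202 230 457
sleeve_center side 0.69 [284.9 293. ] bbox 278 290 279 306 329
bracket_center scene 0.63 [277.4 184.4] bbox 270 284 171 191 201
bracket_center scene 0.43 [274.7 134.4] bbox 268 277 128 142 125
bracket_center side 0.82 [226.1 289. ] bbox 214 237 269 300 494
bracket_center side 0.81 [347.8 282.6] bbox 336 359 265 297 462
bracket_center side 0.67 [142.9 353.2] bbox 126 162 334 373 913
```

Run:
```python
from h import *
import pickle
s=pickle.load(open("s1.pkl","rb"))
im=cv2.imread("pics/w1.png")
a=cv2.resize(im[110:200,120:320],None,fx=4,fy=4,interpolation=cv2.INTER_CUBIC)
cv2.imwrite("pics/w1_z.png",a)
sc=cv2.cvtColor(optics.capture("scene"),cv2.COLOR_RGB2BGR);sd=cv2.cvtColor(optics.capture("side"),cv2.COLOR_RGB2BGR)
z=np.hstack([cv2.resize(sc[160:280,220:330],None,fx=3.6,fy=3.6,interpolation=cv2.INTER_CUBIC),cv2.resize(sd[200:320,205:315],None,fx=3.6,fy=3.6,interpolation=cv2.INTER_CUBIC)])
cv2.imwrite("pics/sz.png",z);print(z.shape)
# bush top centre
b=ray("wrist",(281,155),s);print("bush top",onz(b,.03))
def t(*l):
    x,e=tri(l);print(x.round(4),round(e,4))
t(ray("wrist",(283.6,151.6),s),ray("scene",(305.1,206.5)),ray("side",(225.1,249.6)))
t(ray("wrist",(194.5,279.3),s),ray("scene",(237,210)),ray("side",(299.6,271.1)))
t(ray("wrist",(280.3,275.8),s),ray("scene",(267.6,231)),ray("side",(289.7,239.3)))
t(ray("wrist",(175.4,153),s),ray("scene",(277.3,182)),ray("side",(225.4,285.9)))
```

```text
(432, 792, 3)
bush top [ 0.45997354 -0.00605104  0.03      ]
[ 0.461  -0.0008  0.0126] 0.0048
[ 0.6114 -0.1129  0.0247] 0.0023
[ 0.6063 -0.003   0.0291] 0.0038
[ 0.4561 -0.1238  0.0134] 0.0046
```

View pics/w1_z.png

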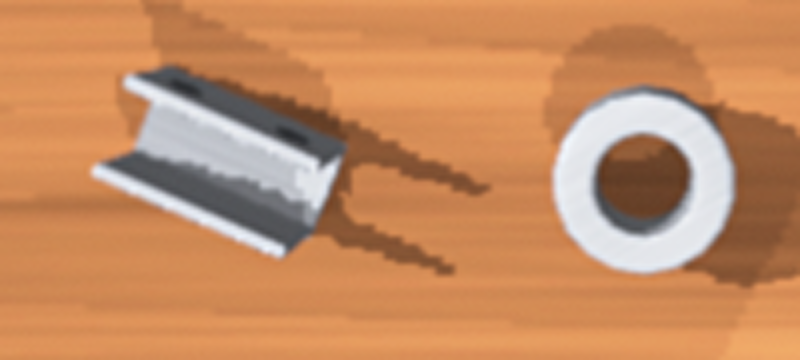

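View pics/sz.png

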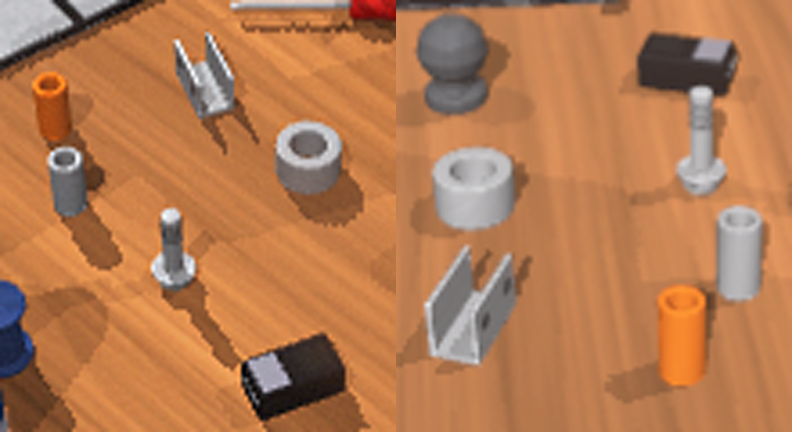

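Read-out: the bush ring centre is at about (281,155) and the bracket walls slope about 22° in the wrist image (centre about (171.5,152)). I'll start with the bush.

send_rows:
  hand: [-0.5, -0.5, -0.5, -0.5, -0.5]
  translation:
    - [14, 1, 50]
    - [14, 1, 60]
    - [0, 0, 60]
    - [0, 0, 35]
    - [0, 0, 0]
  turn: [0, 0, 0, 0, 0]
  newtons: 25

```text
t: 4.65
position: [0.4608, -0.0031, 0.0383]
eef_rot: [-0.001, 1.0, 0.0, 0.004]
contact_force: [1.2, 0.8, 0.8]
grip_width: 0.75
```

Run:
```python
from h import *
s=bot.sense(); print(s["position"],s["joint_positions"].round(3))
im=optics.capture("wrist"); save(im,"pics/w2.png")
print(proj("wrist",np.array([[.46,-.004,.03],[.46,-.006,.03]]),s))
```

```text
[ 0.46079231 -0.00312833  0.03830552] [-0.087  0.326  1.928  0.002  0.88  -1.661]
[[280.43470915 256.86724207]
 [276.8692983  256.85953105]]
```

View pics/w2.png

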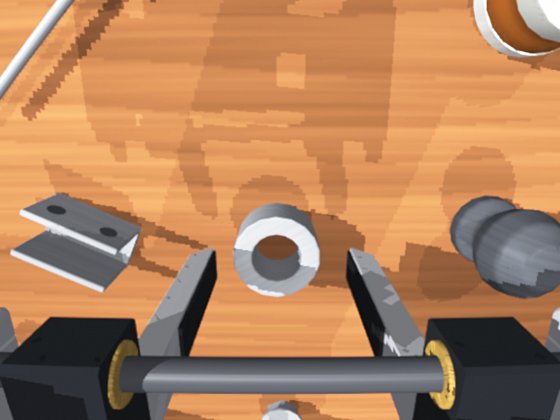

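The ring centre is at (277,256), so the bush is at y≈-0.006, well centred. I'll descend and grip.

send_rows:
  hand: [-0.5, -0.5, 1, 1, 1]
  translation:
    - [0, -2, 20]
    - [0, 0, 14]
    - [0, 0, 0]
    - [0, 0, 0]
    - [0, 0, 0]
  turn: [0, 0, 0, 0, 0]
  newtons: 25

```text
t: 5.32
position: [0.4663, -0.0054, 0.0113]
eef_rot: [-0.001, 1.0, -0.0, 0.01]
contact_force: [0.1, 0.3, -1.0]
grip_width: 0.52
```

send_rows:
  hand: [-0.3, -0.3, -0.3]
  translation:
    - [0, 0, 0]
    - [6, 0, 4]
    - [0, 0, 0]
  turn: [0, 0, 0]

```text
t: 5.7
position: [0.4601, -0.0054, 0.0075]
eef_rot: [-0.001, 1.0, -0.0, 0.011]
contact_force: [0.0, -0.2, -0.8]
grip_width: 0.65
```

Run:
```python
from h import *
s=bot.sense(); print(s["position"],s["joint_positions"].round(3),s["eef_rot"].round(4),s["contact_force"],s["torque"],s["grip_width"])
im=optics.capture("wrist"); save(im,"pics/w3.png")
```

```text
[ 0.46012411 -0.00543616  0.00746123] [-0.092  0.377  1.952  0.002  0.791 -1.667] [-1.200e-03  9.999e-01 -3.000e-04  1.050e-02] [ 0.03294263 -0.17961409 -0.81003097] [ 0.02467523  0.09745881 -0.04254431] 0.6499625781365826
```

View pics/w3.png

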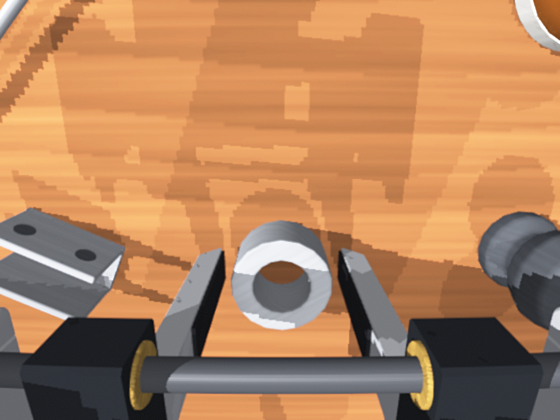

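send_rows:
  hand: [-0.3, 1, 1, 1]
  translation:
    - [0, 0, 3]
    - [0, 0, 0]
    - [0, 0, 0]
    - [0, 0, 0]
  turn: [0, 0, 0, 0]

```text
t: 6.25
position: [0.4607, -0.0055, 0.0046]
eef_rot: [-0.001, 1.0, -0.0, 0.011]
contact_force: [-0.2, -0.6, 0.5]
grip_width: 0.521
```

send_rows:
  hand: [1, 1, 1, 1, 1]
  translation:
    - [0, 0, -30]
    - [0, 0, -45]
    - [0, -50, 0]
    - [0, -50, 0]
    - [-20, -50, 0]
  turn: [0, 0, 0, 0, 0]

```text
t: 6.88
position: [0.4792, -0.1568, 0.0825]
eef_rot: [-0.004, 1.0, -0.001, 0.01]
contact_force: [0.3, 0.2, -0.8]
grip_width: 0.521
```

send_rows:
  hand: [1, 1, 1]
  translation:
    - [5, -48, -36]
    - [5, -48, -36]
    - [0, 0, 0]
  turn: [0, 0, 0]

```text
t: 7.25
position: [0.4676, -0.2586, 0.1554]
eef_rot: [-0.002, 1.0, -0.0, 0.01]
contact_force: [0.0, 1.1, -1.8]
grip_width: 0.525
```

Run:
```python
from h import *
import pickle
s=bot.sense(); print(s["position"],s["eef_rot"].round(4)); pickle.dump(s,open("s4.pkl","wb"))
im=optics.capture("wrist"); save(im,"pics/w4.png")
c=np.array([.51,-.304]);a=np.radians(-9);u=np.array([np.cos(a),np.sin(a)]);v=np.array([-u[1],u[0]])
P=[np.r_[c+x*u+y*v,.008] for x,y in [(-.127,-.05),(.127,-.05),(.127,.05),(-.127,.05)]]
print(proj("wrist",np.array(P),s).round(1))
```

```text
[ 0.46761643 -0.25859865  0.15542638] [-2.5e-03  1.0e+00 -3.0e-04  9.6e-03]
[[195.1  90.8]
 [174.2 337.2]
 [266.2 350.2]
 [309.8 109.9]]
```

View pics/w4.png

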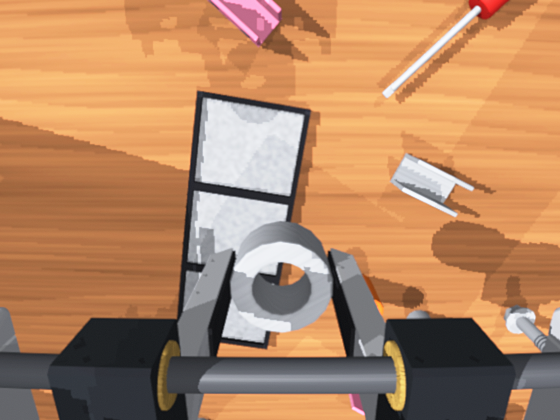

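The tray corners at (199,91), (309,111) and (266,348) match the predicted ones within 4 px. The near pocket's middle is at about (250,147). The bracket shows at (393–473,155–215).

Run:
```python
from h import *
import pickle
s=pickle.load(open("s4.pkl","rb"))
for p in [(199,91),(309,111),(266,348)]: print(onz(ray("wrist",p,s),.008).round(4))
for p in [(206,97),(304,112),(293,197),(198,183),(250,147)]: print(onz(ray("wrist",p,s),.006).round(4))
print("bracket")
s1=pickle.load(open("s1.pkl","rb"))
q1=np.array([(125,85),(320,165),(95,172),(285,252)])/4+[120,110]
q4=np.array([(405,155),(473,190),(393,183),(455,215)])
for q,s_ in ((q1,s1),(q4,s)):
    W=np.array([onz(ray("wrist",p,s_),.036) for p in q]);d=(W[1]-W[0]+W[3]-W[2])
    print(W.round(4).tolist(),W.mean(0).round(4),np.degrees(np.arctan2(d[1],d[0])))
print(tri([ray("wrist",q1.mean(0),s1),ray("wrist",q4.mean(0),s)]))
```

```text
[ 0.3769 -0.3302  0.008 ]
[ 0.3933 -0.2354  0.008 ]
[ 0.6403 -0.2747  0.008 ]
[ 0.3819 -0.3248  0.006 ]
[ 0.3943 -0.2396  0.006 ]
[ 0.4715 -0.2481  0.006 ]
[ 0.4584 -0.3364  0.006 ]
[ 0.4251 -0.2874  0.006 ]
bracket
[[0.4335, -0.1442, 0.036], [0.455, -0.0933, 0.036], [0.4566, -0.1547, 0.036], [0.4787, -0.1043, 0.036]] [ 0.456  -0.1241  0.036 ] 66.72418528871728
[[0.4265, -0.1572, 0.036], [0.4558, -0.0948, 0.036], [0.4503, -0.1649, 0.036], [0.4785, -0.1072, 0.036]] [ 0.4528 -0.131   0.036 ] 64.42807836215856
(array([ 0.45611396, -0.12713895,  0.02551438]), np.float64(0.0011278955719171394))
```

send_rows:
  hand: [1, 1, 1, 1]
  translation:
    - [20, -15, 20]
    - [21, -15, 40]
    - [0, 0, 45]
    - [0, 0, 0]
  turn: [0, 0, 9, 0]

```text
t: 7.8
position: [0.4264, -0.2827, 0.0426]
eef_rot: [0.075, 0.997, 0.003, 0.006]
contact_force: [-0.1, 0.5, -0.4]
grip_width: 0.524
```

Run:
```python
from h import *
s=bot.sense(); print(s["position"],s["eef_rot"].round(4),s["grip_width"])
im=optics.capture("wrist"); save(im,"pics/w5.png")
```

```text
[ 0.42635082 -0.28272352  0.04258553] [0.0745 0.9972 0.0029 0.0064] 0.523610925516027
```

View pics/w5.png

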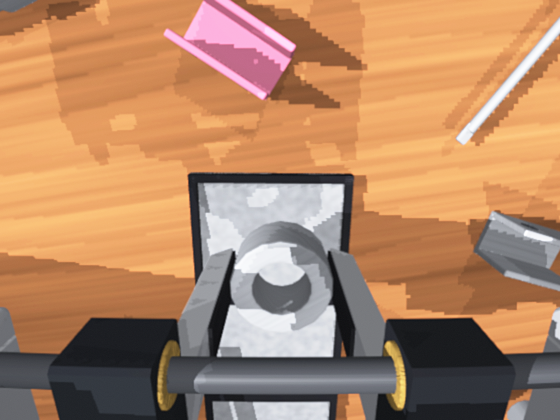

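send_rows:
  hand: [1, 1, 1]
  translation:
    - [0, -6, 20]
    - [0, 0, 12]
    - [0, 0, 0]
  turn: [0, 0, 0]

```text
t: 8.22
position: [0.4299, -0.2893, 0.0164]
eef_rot: [0.068, 0.998, 0.0, 0.01]
contact_force: [-0.4, 0.5, -2.0]
grip_width: 0.52
```

send_rows:
  hand: [1, 1]
  translation:
    - [2, 0, 7]
    - [0, 0, 0]
  turn: [0, 0]

```text
t: 8.48
position: [0.4287, -0.2891, 0.0105]
eef_rot: [0.067, 0.998, -0.0, 0.011]
contact_force: [-0.6, -0.0, -0.7]
grip_width: 0.528
```

send_rows:
  hand: [1, 1, -0.3, -0.3, -0.3]
  translation:
    - [1, 0, 2]
    - [0, 0, 0]
    - [0, 0, 0]
    - [0, 0, 0]
    - [0, 0, -30]
  turn: [0, 0, 0, 0, 0]

```text
t: 9.1
position: [0.4266, -0.2886, 0.0382]
eef_rot: [0.067, 0.998, 0.0, 0.01]
contact_force: [-0.6, 0.3, 0.4]
grip_width: 0.65
```

send_rows:
  hand: [-0.3, -0.3, -0.3, -0.3, -0.3]
  translation:
    - [0, 0, -40]
    - [-2, 55, -30]
    - [-2, 55, -30]
    - [-2, 55, 0]
    - [0, 0, 0]
  turn: [0, 0, 0, 0, 10.5]

```text
t: 9.72
position: [0.4541, -0.1223, 0.1445]
eef_rot: [0.161, 0.987, 0.001, 0.013]
contact_force: [-1.2, -0.3, 0.7]
grip_width: 0.646
```

send_rows:
  hand: [-0.3, -0.3, -0.3, -0.3, -0.3]
  translation:
    - [0, 0, 0]
    - [0, 0, 0]
    - [0, 0, 0]
    - [0, 0, 0]
    - [0, 0, 0]
  turn: [10.5, 10.5, 10.5, 10.5, 10.5]

```text
t: 10.35
position: [0.4545, -0.1213, 0.1456]
eef_rot: [0.59, 0.807, 0.007, 0.012]
contact_force: [-0.7, -0.4, -0.4]
grip_width: 0.646
```

send_rows:
  hand: [-0.3, -0.3, -0.3, -0.3, -0.3]
  translation:
    - [0, 0, 0]
    - [0, 0, 0]
    - [0, 0, 0]
    - [0, 0, 0]
    - [0, 0, 0]
  turn: [10.5, 10.5, 10.5, 10.5, 0]

```text
t: 10.98
position: [0.4546, -0.1213, 0.1462]
eef_rot: [0.844, 0.535, 0.011, 0.009]
contact_force: [0.1, -1.0, 0.2]
grip_width: 0.649
```

Run:
```python
from h import *
import pickle
s=bot.sense(); print(s["position"],s["eef_rot"].round(4),s["joint_positions"].round(3)); pickle.dump(s,open("s6.pkl","wb"))
im=optics.capture("wrist"); save(im,"pics/w6.png")
print(proj("wrist",np.array([[.456,-.126,.036]]),s))
```

```text
[ 0.45461745 -0.12129946  0.14619456] [0.8445 0.5354 0.0114 0.0092] [-0.342  0.168  1.83   0.007  1.115  0.095]
[[281.11667251 212.34127945]]
```

View pics/w6.png

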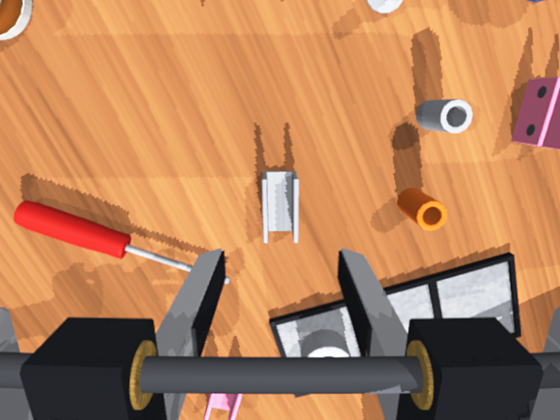

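The bracket is at (281,209), predicted (281,212), with its walls parallel to the fingers. Descending.

send_rows:
  hand: [-0.2, -0.2, -0.2, -0.2, -0.2]
  translation:
    - [-3, 0, 50]
    - [0, 0, 40]
    - [0, 0, 20]
    - [0, 0, 10]
    - [0, 0, 0]
  turn: [0, 0, 0, 0, 0]

```text
t: 11.65
position: [0.458, -0.1249, 0.0241]
eef_rot: [0.838, 0.545, 0.012, 0.011]
contact_force: [0.6, 0.2, 0.5]
grip_width: 0.599
```

Run:
```python
from h import *
s=bot.sense(); print(s["position"],s["eef_rot"].round(4),s["grip_width"])
im=optics.capture("wrist"); save(im,"pics/w7.png")
M=R.from_quat(s["eef_rot"]).as_matrix()
print((M.T@(np.array([.457,-.124,.005])-s["position"])*1000).round(1))
```

```text
[ 0.45800039 -0.12492516  0.0241375 ] [0.8383 0.545  0.0122 0.0106] 0.5989976369146952
[ 0.3 -1.9 19.1]
```

View pics/w7.png

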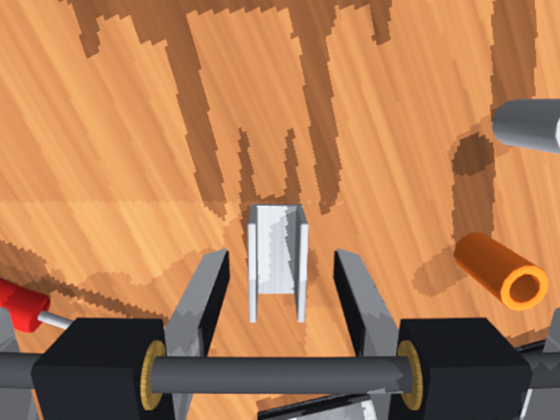

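send_rows:
  hand: [-0.2, -0.2, 1, 1, 1]
  translation:
    - [0, -2, 13]
    - [0, 0, 8]
    - [0, 0, 0]
    - [0, 0, 0]
    - [0, 0, 0]
  turn: [0, 0, 0, 0, 0]

```text
t: 12.32
position: [0.4579, -0.1246, 0.0038]
eef_rot: [0.838, 0.545, 0.013, 0.012]
contact_force: [-3.3, 1.9, 4.8]
grip_width: 0.324
```

send_rows:
  hand: [1, 1]
  translation:
    - [0, 0, 0]
    - [0, 0, 0]
  turn: [0, 0]

```text
t: 12.58
position: [0.4579, -0.1245, 0.004]
eef_rot: [0.838, 0.545, 0.013, 0.012]
contact_force: [-1.0, 0.9, -0.4]
grip_width: 0.318
```

send_rows:
  hand: [1, 1, 1, 1, 1]
  translation:
    - [0, 0, -40]
    - [0, 0, -50]
    - [-42, 20, 0]
    - [-42, 20, 0]
    - [-42, 20, 0]
  turn: [-7.5, -7.5, 0, 0, 0]

```text
t: 13.2
position: [0.4966, -0.259, 0.1]
eef_rot: [0.755, 0.655, 0.012, 0.015]
contact_force: [1.0, 0.0, -2.0]
grip_width: 0.317
```

send_rows:
  hand: [1, 1, 1]
  translation:
    - [-42, 20, 0]
    - [0, 0, 0]
    - [0, 0, 0]
  turn: [0, 0, 0]

```text
t: 13.58
position: [0.5105, -0.3068, 0.0998]
eef_rot: [0.756, 0.654, 0.012, 0.014]
contact_force: [-0.6, -0.0, -2.1]
grip_width: 0.317
```

Run:
```python
from h import *
import pickle
s=bot.sense(); print(s["position"],s["eef_rot"].round(4),s["grip_width"]);pickle.dump(s,open("s8.pkl","wb"))
im=optics.capture("wrist"); save(im,"pics/w8.png")
M=R.from_quat(s["eef_rot"]).as_matrix()
print(M[:,2],(M.T@(np.array([.5105,-.303,.0085])-s["position"])*1000).round(1))
```

```text
[ 0.51045204 -0.30680306  0.09977616] [0.7561 0.6541 0.0116 0.0143] 0.31680265768832505
[ 0.03625698 -0.00651142 -0.99932129] [ 3.9 -3.9 91.2]
```

View pics/w8.png

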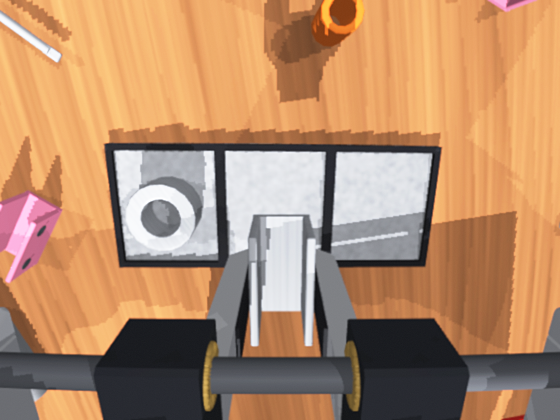

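Bush in the left (near) pocket with its ring top at about (162,217), tray corners (106,144), (439,149), (427,267) and (121,266), bracket held at (281,270).

Run:
```python
from h import *
import pickle
s=pickle.load(open("s8.pkl","rb"))
W=np.array([onz(ray("wrist",p,s),.008) for p in [(106,144),(439,149),(427,267),(121,266)]])
print(W.round(4),W.mean(0).round(4))
bt=onz(ray("wrist",(162,217),s),.034);print("bush",bt)
for c,a in [((.5105,-.303),-9.04),(W.mean(0)[:2],-9.04)]:
    a=np.radians(a);u=np.array([np.cos(a),np.sin(a)]);v=np.array([-u[1],u[0]])
    d=bt[:2]-c;print("tray frame mm",(d@u*1000).round(1),(d@v*1000).round(1))
```

```text
[[ 0.394  -0.2344  0.008 ]
 [ 0.6403 -0.2751  0.008 ]
 [ 0.6284 -0.3731  0.008 ]
 [ 0.3785 -0.3316  0.008 ]] [ 0.5103 -0.3036  0.008 ]
bush [ 0.43074713 -0.2888841   0.034     ]
tray frame mm -81.0 1.4
tray frame mm -80.9 2.0
```

send_rows:
  hand: [1, 1, 1, 1]
  translation:
    - [4, -4, 40]
    - [0, 0, 30]
    - [0, 0, 14]
    - [0, 0, 0]
  turn: [0, 0, 0, 0]

```text
t: 14.12
position: [0.5108, -0.2997, 0.0155]
eef_rot: [0.755, 0.656, 0.012, 0.015]
contact_force: [-0.4, -0.0, -1.0]
grip_width: 0.317
```

send_rows:
  hand: [1, 1, 0, 0, 0]
  translation:
    - [-3, 0, 7]
    - [0, 0, 0]
    - [0, 0, 0]
    - [0, 0, 0]
    - [0, 0, 0]
  turn: [0, 0, 0, 0, 0]

```text
t: 14.75
position: [0.5122, -0.3038, 0.0117]
eef_rot: [0.755, 0.656, 0.013, 0.018]
contact_force: [-0.2, -0.7, 0.2]
grip_width: 0.499
```

send_rows:
  hand: [0, -0.2, -0.2, -0.2, -0.2]
  translation:
    - [0, 0, -45]
    - [0, 0, -55]
    - [50, 18, -10]
    - [50, 18, 0]
    - [50, 18, 0]
  turn: [0, 0, 0, 0, 0]

```text
t: 15.38
position: [0.5828, -0.161, 0.128]
eef_rot: [0.757, 0.653, 0.013, 0.019]
contact_force: [1.1, -1.4, 0.0]
grip_width: 0.599
```

send_rows:
  hand: [-0.2, -0.2, -0.2]
  translation:
    - [50, 18, 0]
    - [0, 0, 0]
    - [0, 0, 0]
  turn: [0, 0, 0]

```text
t: 15.75
position: [0.6095, -0.1097, 0.1291]
eef_rot: [0.755, 0.655, 0.013, 0.019]
contact_force: [0.4, -0.3, -0.4]
grip_width: 0.604
```

Run:
```python
from h import *
import pickle
s=bot.sense(); print(s["position"],s["eef_rot"].round(4),s["grip_width"]);pickle.dump(s,open("s9.pkl","wb"))
im=optics.capture("wrist"); save(im,"pics/w9.png")
print(proj("wrist",np.array([[.6114,-.113,.05]]),s))
```

```text
[ 0.60951435 -0.10973789  0.1290831 ] [0.7555 0.6548 0.0135 0.019 ] 0.60428338919232
[[279.24937131 221.79145069]]
```

View pics/w9.png

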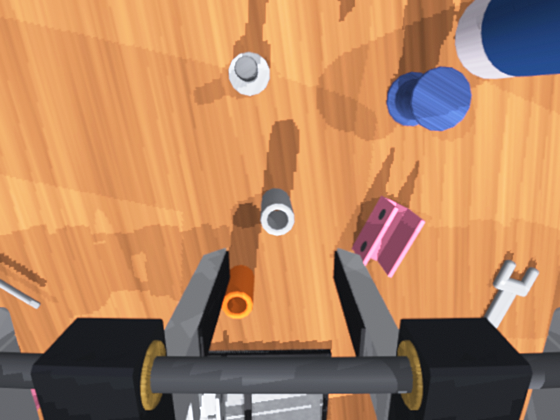

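Sleeve top at (278,218), predicted (279,222). The orange look-alike is at (238,290), 70 mm off to the side of the fingers. Descending.

send_rows:
  hand: [-0.2, -0.2, -0.2, -0.2]
  translation:
    - [0, -4, 40]
    - [0, 0, 30]
    - [0, 0, 10]
    - [0, 0, 0]
  turn: [0, 0, 0, 0]

```text
t: 16.3
position: [0.6085, -0.1146, 0.0487]
eef_rot: [0.757, 0.653, 0.014, 0.02]
contact_force: [0.5, 0.0, 0.1]
grip_width: 0.6
```

Run:
```python
from h import *
s=bot.sense(); print(s["position"],s["eef_rot"].round(4),s["grip_width"])
im=optics.capture("wrist"); save(im,"pics/w10.png")
M=R.from_quat(s["eef_rot"]).as_matrix()
print((M.T@(np.array([.611,-.110,.011])-s["position"])*1000).round(1),proj("wrist",np.array([[.611,-.110,.05]]),s))
```

```text
[ 0.60851257 -0.11459477  0.04866704] [0.7573 0.6526 0.0141 0.02  ] 0.6004735408566009
[ 5.1 -0.1 37.7] [[284.33059873 256.40195328]]
```

View pics/w10.png

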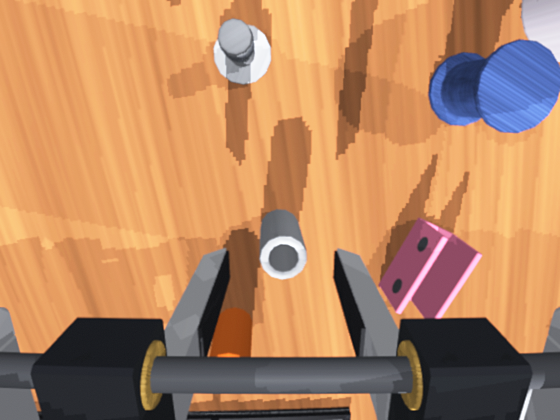

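send_rows:
  hand: [-0.2, -0.2, 1, 1, 1]
  translation:
    - [5, 0, 20]
    - [0, 0, 17]
    - [0, 0, 0]
    - [0, 0, 0]
    - [0, 0, 0]
  turn: [0, 0, 0, 0, 0]

```text
t: 16.98
position: [0.6124, -0.1101, 0.0116]
eef_rot: [0.757, 0.653, 0.015, 0.021]
contact_force: [-0.8, 0.1, 0.7]
grip_width: 0.319
```

send_rows:
  hand: [1, 1]
  translation:
    - [0, 0, 0]
    - [0, 0, 0]
  turn: [0, 0]

```text
t: 17.23
position: [0.6126, -0.1102, 0.0123]
eef_rot: [0.757, 0.653, 0.015, 0.022]
contact_force: [0.4, -0.2, -1.3]
grip_width: 0.28
```

send_rows:
  hand: [1, 1, 1, 1, 1]
  translation:
    - [0, 0, -45]
    - [0, 0, -55]
    - [-52, 4, 0]
    - [-52, 4, 0]
    - [-52, 4, 0]
  turn: [0, 0, 0, 0, 0]

```text
t: 17.85
position: [0.5969, -0.2658, 0.1179]
eef_rot: [0.755, 0.655, 0.016, 0.023]
contact_force: [1.2, 0.2, -0.7]
grip_width: 0.277
```

send_rows:
  hand: [1, 1, 1]
  translation:
    - [-52, 4, 0]
    - [0, 0, 0]
    - [0, 0, 0]
  turn: [0, 0, 0]

```text
t: 18.23
position: [0.5922, -0.3225, 0.1182]
eef_rot: [0.757, 0.653, 0.016, 0.023]
contact_force: [0.1, 0.2, -0.6]
grip_width: 0.277
```

Run:
```python
from h import *
import pickle
s=bot.sense(); print(s["position"],s["eef_rot"].round(4),s["grip_width"]);pickle.dump(s,open("s11.pkl","wb"))
im=optics.capture("wrist"); save(im,"pics/w11.png")
M=R.from_quat(s["eef_rot"]).as_matrix()
print(M[:,2],(M.T@(np.array([.5935,-.3167,.017])-s["position"])*1000).round(1))
```

```text
[ 0.59218636 -0.32253751  0.11823261] [0.7566 0.6533 0.0156 0.0229] 0.27652992657939823
[ 0.05360023 -0.01427571 -0.99846042] [  6.6  -5.1 101.1]
```

View pics/w11.png

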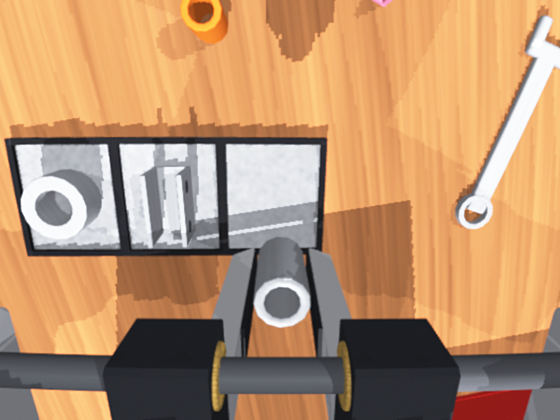

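Bracket standing in the middle pocket (about (165,205)), bush at (60,205), sleeve held at (282,290) above the far pocket. Lowering.

send_rows:
  hand: [1, 1, 1, 1]
  translation:
    - [7, -5, 40]
    - [0, 0, 35]
    - [0, 0, 16]
    - [0, 0, 0]
  turn: [0, 0, 0, 0]

```text
t: 18.77
position: [0.5953, -0.312, 0.0268]
eef_rot: [0.755, 0.655, 0.016, 0.024]
contact_force: [0.5, -0.8, -1.0]
grip_width: 0.279
```

Run:
```python
from h import *
s=bot.sense(); print(s["position"],s["eef_rot"].round(4),s["grip_width"])
im=optics.capture("wrist"); save(im,"pics/w12.png")
M=R.from_quat(s["eef_rot"]).as_matrix()
print(M[:,2],(M.T@(np.array([.5935,-.3167,.0165])-s["position"])*1000).round(1))
```

```text
[ 0.59527913 -0.31198683  0.02675944] [0.7548 0.6553 0.0162 0.0241] 0.27931577164027427
[ 0.05605467 -0.0152492  -0.99831124] [-4.8 -1.7 10.2]
```

View pics/w12.png

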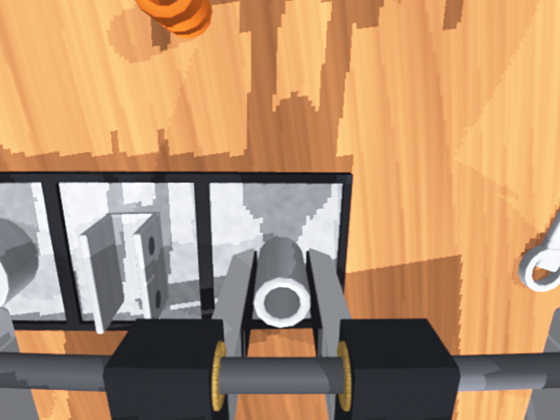

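send_rows:
  hand: [1, 1, 1]
  translation:
    - [-5, -2, 5]
    - [0, 0, 5]
    - [0, 0, 0]
  turn: [0, 0, 0]

```text
t: 19.2
position: [0.5945, -0.3182, 0.02]
eef_rot: [0.755, 0.655, 0.017, 0.027]
contact_force: [-0.5, 0.4, -1.4]
grip_width: 0.279
```

send_rows:
  hand: [1, 1, 0.15, 0.15, 0.15]
  translation:
    - [1, 0, 4]
    - [0, 0, 0]
    - [0, 0, 0]
    - [0, 0, 0]
    - [0, 0, 0]
  turn: [0, 0, 0, 0, 0]

```text
t: 19.82
position: [0.5953, -0.3174, 0.0165]
eef_rot: [0.755, 0.655, 0.017, 0.027]
contact_force: [-0.1, 0.1, -0.6]
grip_width: 0.424
```

send_rows:
  hand: [0.15, 0.15, 0]
  translation:
    - [0, 0, -15]
    - [0, 0, -40]
    - [0, 0, -40]
  turn: [0, 0, 0]

```text
t: 20.2
position: [0.5882, -0.3149, 0.1127]
eef_rot: [0.755, 0.655, 0.017, 0.025]
contact_force: [0.0, 0.7, 0.3]
grip_width: 0.485
```

Run:
```python
from h import *
import pickle
s=bot.sense(); print(s["position"],s["eef_rot"].round(4),s["grip_width"],s["joint_positions"].round(3));pickle.dump(s,open("s13.pkl","wb"))
im=optics.capture("wrist"); save(im,"pics/w13.png")
print(proj("wrist",np.array([[.5935,-.3167,.054],[.5935,-.3167,.004],[.5105,-.3035,.04],[.5105,-.3035,.004]]),s))
```

```text
[ 0.58817617 -0.31486178  0.1126806 ] [0.7549 0.6552 0.0165 0.0251] 0.4854541171184464 [-0.553  0.606  1.303  0.018  1.175 -0.418]
[[283.93996511 228.31008387]
 [279.95148044 207.64211835]
 [166.53177421 222.04020375]
 [177.21981885 207.69820795]]
```

View pics/w13.png

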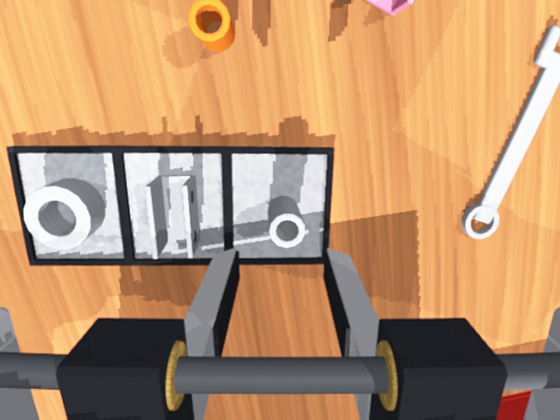

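Sleeve top at (287,230), ideal (284,228). Bracket centre at about (171,217), ideal (167,222). Both are within about 4 mm. Next the bolt.

send_rows:
  hand: [0, 0, 0, 0, 0]
  translation:
    - [56, -5, -5]
    - [56, -5, -5]
    - [56, -5, -5]
    - [56, -5, -5]
    - [56, -5, -5]
  turn: [0, 0, 0, 0, 0]

```text
t: 20.88
position: [0.604, -0.0307, 0.1464]
eef_rot: [0.757, 0.653, 0.02, 0.033]
contact_force: [1.7, -0.3, 0.3]
grip_width: 0.502
```

send_rows:
  hand: [0, 0, 0]
  translation:
    - [28, -2, 0]
    - [0, 0, 0]
    - [0, 0, 0]
  turn: [0, 0, 0]

```text
t: 21.25
position: [0.6065, 0.0011, 0.1491]
eef_rot: [0.755, 0.654, 0.021, 0.034]
contact_force: [0.7, 0.1, 0.0]
grip_width: 0.502
```

Run:
```python
from h import *
import pickle
s=bot.sense(); print(s["position"],s["eef_rot"].round(4),s["grip_width"]);pickle.dump(s,open("s14.pkl","wb"))
im=optics.capture("wrist"); save(im,"pics/w14.png")
print(proj("wrist",np.array([[.606,-.003,.07],[.606,-.003,.0]]),s))
```

```text
[0.60646734 0.00114826 0.14906844] [0.7551 0.6544 0.0214 0.0341] 0.5020866080476966
[[272.85066349 222.65560334]
 [268.59104156 197.875446  ]]
```

View pics/w14.png

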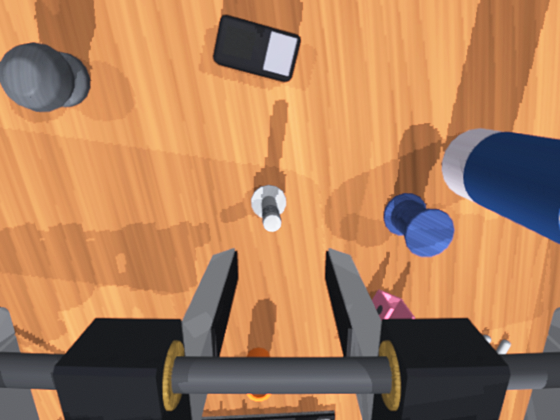

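The tool is slowly tilting (now about 0.08 rad). I'll test whether small upward steps reduce it.

send_rows:
  hand: [0, 0, 0, 0, 0]
  translation:
    - [0, 0, -8]
    - [0, 0, -8]
    - [0, 0, -8]
    - [0, 0, -8]
    - [0, 0, -8]
  turn: [0, 0, 0, 0, 0]

```text
t: 21.92
position: [0.6032, -0.0006, 0.1919]
eef_rot: [0.756, 0.653, 0.021, 0.034]
contact_force: [0.4, -0.5, -0.0]
grip_width: 0.502
```

Run:
```python
from h import *
s=bot.sense(); print(s["position"],s["eef_rot"].round(4),R.from_quat(s["eef_rot"]).as_matrix()[:,2].round(4),s["joint_positions"].round(4))
```

```text
[ 0.60316032 -0.00062686  0.19187929] [0.7563 0.6529 0.0213 0.0342] [ 0.0769 -0.0239 -0.9968] [-0.0529  0.3834  1.4436 -0.0209  1.2365  0.0997]
```

send_rows:
  hand: [0, 0, 0, 0, 0]
  translation:
    - [0, -60, 0]
    - [0, -60, 0]
    - [0, 0, 0]
    - [0, 0, 0]
    - [0, 0, 0]
  turn: [0, 0, 0, 0, 0]

```text
t: 22.55
position: [0.4832, 0.0171, 0.1834]
eef_rot: [0.756, 0.653, 0.022, 0.035]
contact_force: [0.4, 0.7, 0.5]
grip_width: 0.497
```

send_rows:
  hand: [0, 0, 0, 0, 0]
  translation:
    - [0, 60, 0]
    - [0, 60, 0]
    - [0, 0, 0]
    - [0, 0, 0]
    - [0, 0, 0]
  turn: [0, 0, 0, 0, 0]

```text
t: 23.18
position: [0.6061, -0.0013, 0.1913]
eef_rot: [0.756, 0.653, 0.021, 0.034]
contact_force: [-0.1, -0.5, 1.1]
grip_width: 0.499
```

Run:
```python
from h import *
s=bot.sense(); print(s["position"],s["eef_rot"].round(4),R.from_quat(s["eef_rot"]).as_matrix()[:,2].round(4),s["joint_positions"].round(4))
```

```text
[ 0.60612035 -0.0012831   0.19130442] [0.7565 0.6528 0.0212 0.0341] [ 0.0766 -0.0238 -0.9968] [-0.0537  0.3906  1.435  -0.0208  1.2382  0.0992]
```

send_rows:
  hand: [0, 0, 0, 0, 0]
  translation:
    - [0, 0, 0]
    - [0, 0, 0]
    - [0, 0, 0]
    - [0, 0, 0]
    - [0, 0, 0]
  turn: [-10, -10, -10, -10, -10]

```text
t: 23.8
position: [0.6034, -0.0004, 0.1945]
eef_rot: [0.397, 0.917, 0.005, 0.042]
contact_force: [0.1, -0.4, 0.3]
grip_width: 0.498
```

Run:
```python
from h import *
s=bot.sense(); print(s["position"],s["eef_rot"].round(4),R.from_quat(s["eef_rot"]).as_matrix()[:,2].round(4),s["joint_positions"].round(4))
```

```text
[ 6.03426753e-01 -3.91064487e-04  1.94490750e-01] [0.3971 0.9168 0.005  0.0417] [ 0.0804 -0.0239 -0.9965] [-0.0525  0.3799  1.4424 -0.0208  1.2377 -0.7999]
```

The tilt only drifts slowly and points along world +x. With the jaws set across that direction (tool yaw about 157–163°, which also suits the buckle and tray two), the pads stay vertical, so the tilt is harmless. The bolt top at (272,223) matches the predicted spot.

send_rows:
  hand: [0, 0, 0, 0]
  translation:
    - [0, 0, 0]
    - [0, 0, 0]
    - [0, 0, 0]
    - [0, 0, 0]
  turn: [-8, -8, -8, 0]

```text
t: 24.3
position: [0.6014, 0.0003, 0.1973]
eef_rot: [0.19, 0.981, -0.004, 0.043]
contact_force: [0.5, 0.7, -0.7]
grip_width: 0.494
```

Run:
```python
from h import *
import pickle
s=bot.sense(); print(s["position"],s["eef_rot"].round(4),R.from_quat(s["eef_rot"]).as_matrix().round(4));pickle.dump(s,open("s15.pkl","wb"))
im=optics.capture("wrist"); save(im,"pics/w15.png")
M=R.from_quat(s["eef_rot"]).as_matrix()
print((M.T@(np.array([.607,-.0035,.026])-s["position"])*1000).round(1),proj("wrist",np.array([[.606,-.003,.07],[.606,-.003,0]]),s))
```

```text
[6.01357436e-01 2.98135878e-04 1.97263058e-01] [ 0.1904  0.9807 -0.0038  0.0435] [[-0.9237  0.3738  0.0839]
 [ 0.3731  0.9275 -0.024 ]
 [-0.0868  0.0092 -0.9962]]
[  8.2  -3.  171.2] [[278.8291181  195.93089228]
 [278.64812202 173.88464157]]
```

View pics/w15.png

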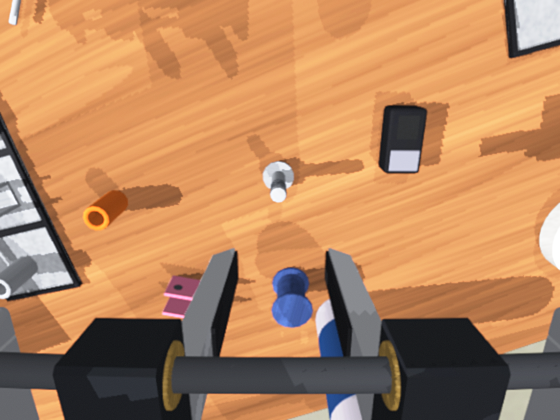

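send_rows:
  hand: [0, 0, 0, 0]
  translation:
    - [4, -2, 40]
    - [4, -1, 40]
    - [0, 0, 20]
    - [0, 0, 0]
  turn: [0, 0, 0, 0]

```text
t: 24.85
position: [0.601, -0.0016, 0.0962]
eef_rot: [0.198, 0.979, -0.003, 0.045]
contact_force: [0.8, -0.2, 0.4]
grip_width: 0.502
```

Run:
```python
from h import *
s=bot.sense(); print(s["position"],s["eef_rot"].round(4))
im=optics.capture("wrist"); save(im,"pics/w16.png")
M=R.from_quat(s["eef_rot"]).as_matrix()
print(M[:,2],(M.T@(np.array([.607,-.0035,.026])-s["position"])*1000).round(1),proj("wrist",np.array([[.606,-.003,.07],[.606,-.003,0]]),s))
```

```text
[ 0.60103113 -0.00160608  0.09615777] [ 0.1978  0.9792 -0.0032  0.0451]
[ 0.0871327  -0.0240347  -0.99590674] [ 0.1 -0.3 70.4] [[282.38323025 249.92391109]
 [281.11198184 208.11479964]]
```

View pics/w16.png

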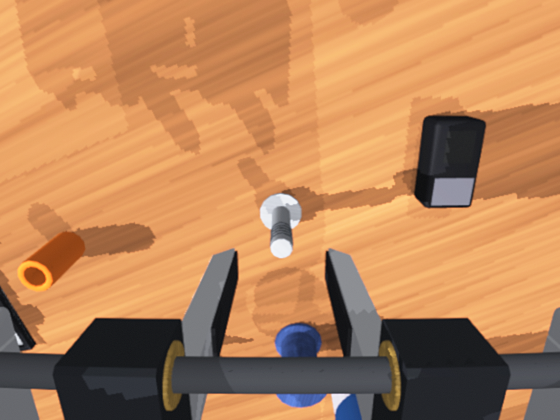

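send_rows:
  hand: [0, 0, 0, 0]
  translation:
    - [0, 0, 40]
    - [0, 0, 26]
    - [0, 0, 4]
    - [0, 0, 0]
  turn: [0, 0, 0, 0]

```text
t: 25.4
position: [0.6109, -0.0033, 0.0326]
eef_rot: [0.2, 0.979, -0.002, 0.05]
contact_force: [-0.7, 0.2, 0.2]
grip_width: 0.5
```

send_rows:
  hand: [1, 1, 1, 1, 1]
  translation:
    - [0, 0, 0]
    - [0, 0, 0]
    - [0, 0, 0]
    - [0, 0, 0]
    - [0, 0, 0]
  turn: [0, 0, 0, 0, 0]

```text
t: 26.02
position: [0.6122, -0.0035, 0.0362]
eef_rot: [0.2, 0.978, -0.002, 0.053]
contact_force: [-0.2, 1.1, -1.2]
grip_width: 0.143
```

Bolt gripped (opening 13.4 mm). Lifting and carrying it towards tray two.

send_rows:
  hand: [1, 1, 1, 1, 1]
  translation:
    - [0, 0, -45]
    - [0, 0, -55]
    - [28, 42, 0]
    - [28, 42, 0]
    - [28, 42, 0]
  turn: [0, 0, 0, 0, 0]

```text
t: 26.65
position: [0.5737, 0.1491, 0.1315]
eef_rot: [0.203, 0.978, -0.002, 0.052]
contact_force: [0.2, 0.6, -1.2]
grip_width: 0.144
```

send_rows:
  hand: [1, 1, 1]
  translation:
    - [28, 42, 0]
    - [28, 42, 0]
    - [0, 0, 0]
  turn: [0, 0, 0]

```text
t: 27.02
position: [0.5536, 0.2545, 0.1264]
eef_rot: [0.201, 0.978, -0.002, 0.051]
contact_force: [0.1, -0.1, -0.9]
grip_width: 0.144
```

Run:
```python
from h import *
import pickle
s=bot.sense(); print(s["position"],s["eef_rot"].round(4),s["grip_width"]);pickle.dump(s,open("s17.pkl","wb"))
im=optics.capture("wrist"); save(im,"pics/w17.png")
M=R.from_quat(s["eef_rot"]).as_matrix();print(M.round(3))
c=np.array([.498,.304]);a=np.radians(-7);u=np.array([np.cos(a),np.sin(a)]);v=np.array([-u[1],u[0]])
P=[np.r_[c+x*u+y*v,.008] for x,y in [(-.087,-.05),(.087,-.05),(.087,.05),(-.087,.05)]]
print(proj("wrist",np.array(P),s).round(1))
```

```text
[0.55364406 0.25448416 0.12637478] [ 0.2012  0.9782 -0.0017  0.0513] 0.1441085016649042
[[-0.914  0.394  0.1  ]
 [ 0.394  0.919 -0.024]
 [-0.101  0.017 -0.995]]
[[209.9   4.2]
 [279.1 220.4]
 [392.2 189.6]
 [348.  -40.1]]
```

View pics/w17.png

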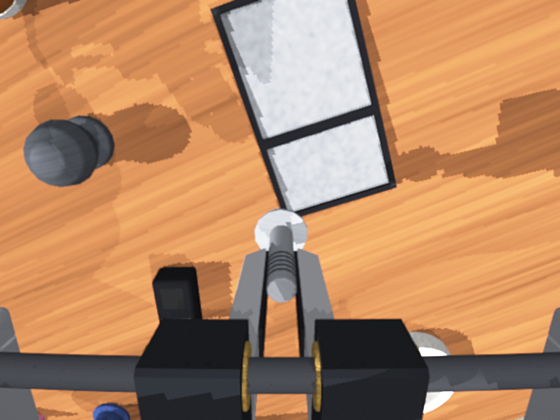

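Run:
```python
from h import *
import pickle
s=pickle.load(open("s17.pkl","rb"))
W=np.array([onz(ray("wrist",p,s),.008) for p in [(212,11),(288,215),(395,186)]]);print(W.round(4))
d=W[1]-W[0];print("yaw",np.degrees(np.arctan2(d[1],d[0])),np.linalg.norm(d))
I=np.array([onz(ray("wrist",p,s),.006) for p in [(272,147),(376,116),(388,182),(290,208)]]);print(I.round(4),I.mean(0))
M=R.from_quat(s["eef_rot"]).as_matrix()
a=np.radians(-7);u=np.array([np.cos(a),np.sin(a)]);v=np.array([-u[1],u[0]])
far=(W[1]+W[2])[:2]/2; print("far-edge mid",far,"centre",far-.087*u,"small",far-.035*u,"large",far-.121*u)
for z in (.05,):
    t=np.r_[(far-.035*u+I.mean(0)[:2])/2,z]; print(t,(M.T@(t-s["position"])*1000).round(1))
```

```text
[[0.41   0.2644 0.008 ]
 [0.5766 0.2528 0.008 ]
 [0.5883 0.3461 0.008 ]]
yaw -3.963601742979649 0.16696755758446502
[[0.5171 0.2638 0.006 ]
 [0.5268 0.3493 0.006 ]
 [0.5833 0.342  0.006 ]
 [0.572  0.2567 0.006 ]] [0.54982409 0.30294693 0.006     ]
far-edge mid [0.58242417 0.29948111] centre [0.49607266 0.31008374] small [0.54768506 0.30374654] large [0.46232609 0.3142273 ]
[0.54875458 0.30334673 0.05      ] [31.4 41.7 74.3]
```

send_rows:
  hand: [1, 1, 1]
  translation:
    - [13, 21, 25]
    - [13, 21, 40]
    - [0, 0, 0]
  turn: [0, 0, 0]

```text
t: 27.45
position: [0.5548, 0.2982, 0.0586]
eef_rot: [0.203, 0.978, -0.002, 0.052]
contact_force: [-0.2, -0.6, -1.1]
grip_width: 0.143
```

Run:
```python
from h import *
import pickle
s=bot.sense(); print(s["position"],s["eef_rot"].round(4),s["grip_width"]);pickle.dump(s,open("s18.pkl","wb"))
im=optics.capture("wrist"); save(im,"pics/w18.png")
for c in("scene","side"): save(optics.capture(c),f"pics/{c}18.png")
a=cv2.imread("pics/scene18.png")[220:340,320:460];b=cv2.imread("pics/side18.png")[120:240,170:310]
cv2.imwrite("pics/z18.png",np.hstack([cv2.resize(q,None,fx=2.8,fy=2.8,interpolation=cv2.INTER_CUBIC) for q in(a,b)]))
M=R.from_quat(s["eef_rot"]).as_matrix();print((M.T@(np.array([.553,.302,.041])-s["position"])*1000).round(1))
```

```text
[0.55476529 0.2982212  0.05862684] [ 0.2034  0.9777 -0.002   0.0517] 0.1431394507898272
[ 4.9  2.5 17.3]
```

View pics/w18.png

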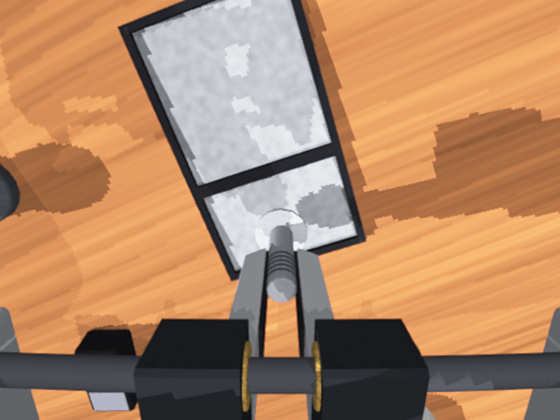

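View pics/z18.png

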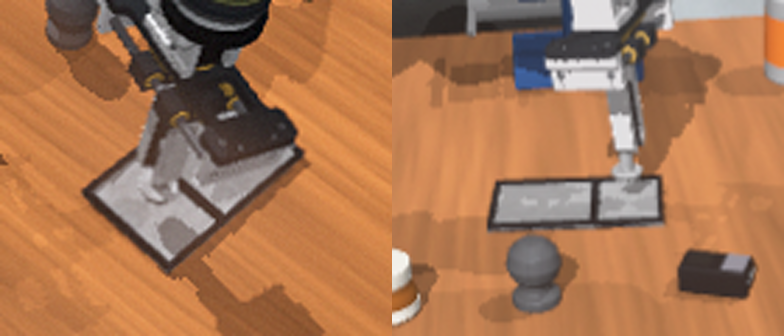

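Run:
```python
from h import *
import pickle
s=pickle.load(open("s18.pkl","rb"))
I=np.array([onz(ray("wrist",p,s),.006) for p in [(206,197),(333,157),(358,237),(235,275)]]);print(I.round(4),I.mean(0).round(4))
W=np.array([onz(ray("wrist",p,s),.008) for p in [(120,27),(233,279),(364,240)]]);print(W.round(4))
print("flange",onz(ray("wrist",(281,229),s),.034))
```

```text
[[0.5175 0.2614 0.006 ]
 [0.5259 0.3467 0.006 ]
 [0.5856 0.343  0.006 ]
 [0.5786 0.2524 0.006 ]] [0.5519 0.3009 0.006 ]
[[0.409  0.2651 0.008 ]
 [0.58   0.2503 0.008 ]
 [0.5883 0.346  0.008 ]]
flange [0.54607985 0.30188921 0.034     ]
```

send_rows:
  hand: [1, 1, 1]
  translation:
    - [-1, 0, 12]
    - [0, 0, 6]
    - [0, 0, 0]
  turn: [0, 0, 0]

```text
t: 27.98
position: [0.5614, 0.2959, 0.0468]
eef_rot: [0.205, 0.977, 0.001, 0.056]
contact_force: [0.3, 0.8, -1.2]
grip_width: 0.151
```

send_rows:
  hand: [1, 1]
  translation:
    - [4, 2, 7]
    - [0, 0, 0]
  turn: [0, 0]

```text
t: 28.22
position: [0.5597, 0.2995, 0.0398]
eef_rot: [0.205, 0.977, 0.001, 0.057]
contact_force: [0.7, 0.5, -1.1]
grip_width: 0.144
```

Run:
```python
from h import *
import pickle
s=bot.sense(); print(s["position"],s["eef_rot"].round(4),s["grip_width"],s["contact_force"]);pickle.dump(s,open("s19.pkl","wb"))
im=optics.capture("wrist"); save(im,"pics/w19.png")
save(optics.capture("side"),f"pics/side19.png")
cv2.imwrite("pics/z19.png",cv2.resize(cv2.imread("pics/side19.png")[140:220,190:310],None,fx=5,fy=5,interpolation=cv2.INTER_CUBIC))
```

```text
[0.55965003 0.2994605  0.03979403] [0.2052 0.9771 0.0014 0.0566] 0.14356715781826926 [ 0.69192862  0.50466095 -1.06181098]
```

View pics/w19.png

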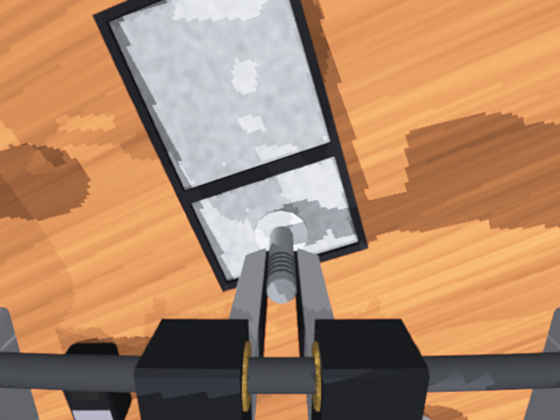

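View pics/z19.png

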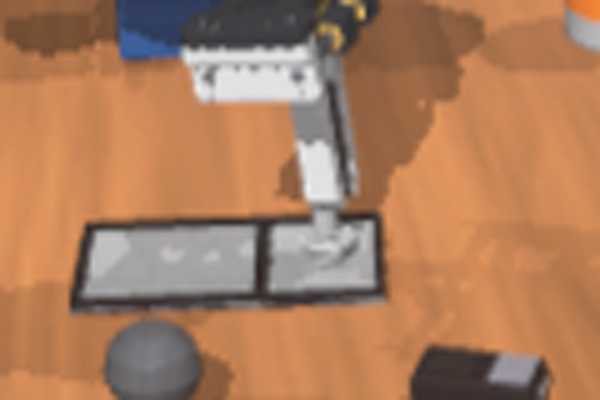

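Bolt standing just on the small-pocket floor: flange at (281,230), pocket middle about (278,222). Releasing.

send_rows:
  hand: [0.4, 0.4, 0.3, 0.2, 0]
  translation:
    - [0, 0, 0]
    - [0, 0, 0]
    - [0, 0, -20]
    - [0, 0, -45]
    - [0, 0, -45]
  turn: [0, 0, 0, 0, 0]

```text
t: 28.95
position: [0.5458, 0.3014, 0.1514]
eef_rot: [0.205, 0.977, 0.0, 0.055]
contact_force: [0.2, 0.3, -0.3]
grip_width: 0.471
```

Run:
```python
from h import *
import pickle
s=bot.sense(); print(s["position"],s["eef_rot"].round(4),s["grip_width"],s["joint_positions"].round(3));pickle.dump(s,open("s20.pkl","wb"))
im=optics.capture("wrist"); save(im,"pics/w20.png")
print(R.from_quat(s["eef_rot"]).as_matrix().round(3))
print(proj("wrist",np.array([[.5505,.302,.074],[.5505,.302,.004]]),s))
```

```text
[0.54576921 0.30140744 0.15139168] [2.052e-01 9.772e-01 1.000e-04 5.450e-02] 0.47052022513538766 [ 0.476  0.461  1.432 -0.075  1.164 -0.655]
[[-0.91   0.401  0.107]
 [ 0.401  0.916 -0.022]
 [-0.107  0.023 -0.994]]
[[282.69775709 214.3963768 ]
 [280.71746543 184.15727026]]
```

View pics/w20.png

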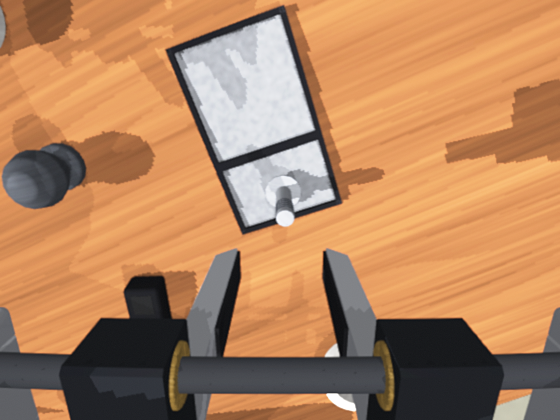

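Bolt standing upright: top (285,218), flange (283,189), within about 4 mm of the aim. Now tray two's large pocket and the buckle pose.

Run:
```python
from h import *
import pickle
s=pickle.load(open("s20.pkl","rb"))
W=np.array([onz(ray("wrist",p,s),.008) for p in [(168,49),(285,8),(341,202),(243,233)]]);print(W.round(4),W.mean(0).round(4))
I=np.array([onz(ray("wrist",p,s),.006) for p in [(176,55),(281,15),(316,131),(220,160)]]);print("large",I.mean(0).round(4))
d=(W[2]-W[1]+W[3]-W[0]);a=np.arctan2(d[1],d[0]);print(np.degrees(a))
u=np.array([np.cos(a),np.sin(a)]);c=W.mean(0)[:2];print("large by tray",c-.034*u,"small",c+.052*u)
print("bolt",onz(ray("wrist",(285,218),s),.074),onz(ray("wrist",(283,189),s),.016))
s=pickle.load(open("s15.pkl","rb"))
im=cv2.imread("pics/w15.png");cv2.imwrite("pics/z15.png",cv2.resize(im[90:190,360:450],None,fx=6,fy=6,interpolation=cv2.INTER_CUBIC))
B=np.array([onz(ray("wrist",p,s),.028) for p in [(387,106),(426,108),(419,172),(383,170)]]);print(B.round(4),B.mean(0))
```

```text
[[0.4091 0.2662 0.008 ]
 [0.4198 0.3628 0.008 ]
 [0.5881 0.3467 0.008 ]
 [0.5796 0.2497 0.008 ]] [0.4991 0.3063 0.008 ]
large [0.4658 0.3098 0.006 ]
-5.490495146286789
large by tray [0.46530311 0.30959306] small [0.55090855 0.30136452]
bolt [0.55387998 0.30239647 0.074     ] [0.55167637 0.30342656 0.016     ]
[[0.576  0.1162 0.028 ]
 [0.591  0.1496 0.028 ]
 [0.6483 0.1283 0.028 ]
 [0.633  0.0957 0.028 ]] [0.61208198 0.1224459  0.028     ]
```

View pics/z15.png

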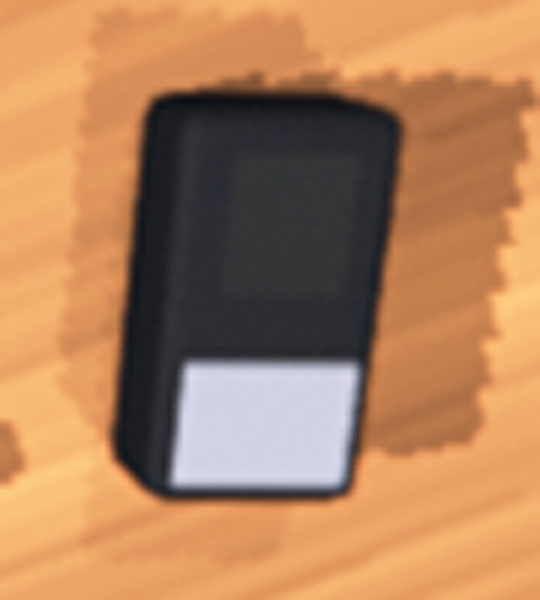

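send_rows:
  hand: [-0.2, -0.2, -0.2, -0.2, -0.2]
  translation:
    - [-33, -34, 4]
    - [-33, -34, 4]
    - [-33, -34, 4]
    - [-33, -34, 4]
    - [0, 0, 0]
  turn: [0, 0, 0, -3, 0]

```text
t: 29.62
position: [0.6173, 0.1212, 0.1627]
eef_rot: [0.178, 0.982, 0.004, 0.063]
contact_force: [-1.0, 1.3, 0.1]
grip_width: 0.603
```

Run:
```python
from h import *
import pickle
s=bot.sense(); print(s["position"],s["eef_rot"].round(4),s["grip_width"]);pickle.dump(s,open("s21.pkl","wb"))
im=optics.capture("wrist"); save(im,"pics/w21.png")
print(R.from_quat(s["eef_rot"]).as_matrix().round(3))
print(proj("wrist",np.array([[.613,.1245,.028]]),s))
```

```text
[0.61734454 0.12119161 0.16270742] [0.1777 0.9821 0.004  0.063 ] 0.6027667874540583
[[-0.929  0.348  0.125]
 [ 0.349  0.937 -0.015]
 [-0.122  0.03  -0.992]]
[[278.86352235 176.44078708]]
```

View pics/w21.png

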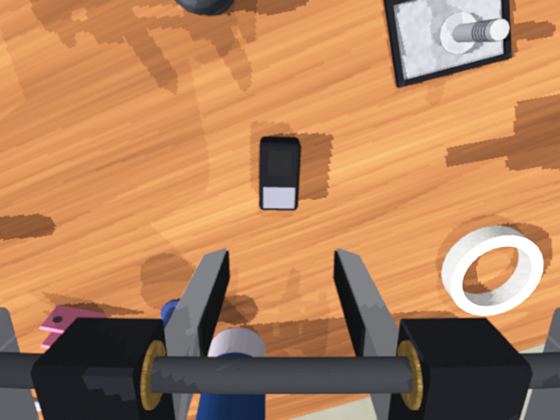

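Buckle centre at (280,174), predicted (279,176), aligned with the jaws. Descending.

send_rows:
  hand: [-0.2, -0.2, -0.2]
  translation:
    - [12, -1, 50]
    - [13, -1, 50]
    - [0, 0, 25]
  turn: [0, 0, 0]

```text
t: 30.05
position: [0.6093, 0.1322, 0.0374]
eef_rot: [0.177, 0.982, 0.006, 0.067]
contact_force: [-0.1, 0.4, -0.1]
grip_width: 0.6
```

Run:
```python
from h import *
s=bot.sense(); print(s["position"],s["eef_rot"].round(4))
im=optics.capture("wrist"); save(im,"pics/w22.png")
M=R.from_quat(s["eef_rot"]).as_matrix()
print((M.T@(np.array([.613,.126,.0045])-s["position"])*1000).round(1),proj("wrist",np.array([[.611,.126,.028]]),s))
```

```text
[0.60934899 0.1321758  0.03739076] [0.1768 0.982  0.006  0.0665]
[-1.3 -5.7 33.2] [[272.13186192 261.1969156 ]]
```

View pics/w22.png

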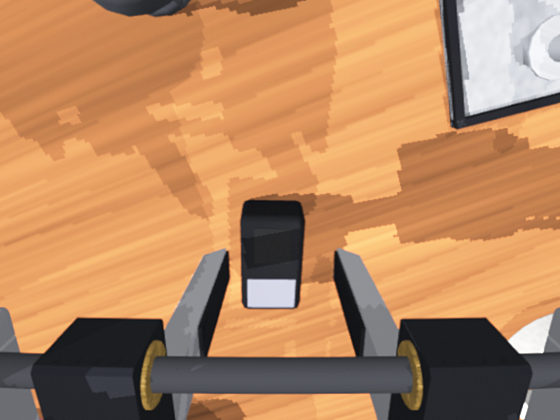

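send_rows:
  hand: [-0.2, -0.2, -0.2]
  translation:
    - [0, -6, 18]
    - [1, 0, 14]
    - [0, 0, 0]
  turn: [0, 0, 0]

```text
t: 30.48
position: [0.6102, 0.1296, 0.0045]
eef_rot: [0.176, 0.982, 0.006, 0.066]
contact_force: [-0.4, 1.2, 0.2]
grip_width: 0.6
```

send_rows:
  hand: [1, 1, 1, 1]
  translation:
    - [0, -3, 0]
    - [0, 0, 0]
    - [0, 0, 0]
    - [0, 0, 0]
  turn: [0, 0, 0, 0]

```text
t: 30.98
position: [0.6101, 0.1274, 0.0071]
eef_rot: [0.176, 0.982, 0.007, 0.068]
contact_force: [-0.0, -0.0, -0.7]
grip_width: 0.386
```

Buckle gripped (36 mm). Lifting and carrying it to the large pocket.

send_rows:
  hand: [1, 1, 1, 1, 1]
  translation:
    - [0, 0, -45]
    - [0, 0, -55]
    - [46, 31, -6]
    - [46, 31, -6]
    - [46, 31, -6]
  turn: [0, 0, 0, 0, 0]

```text
t: 31.6
position: [0.4967, 0.2645, 0.1128]
eef_rot: [0.179, 0.982, 0.007, 0.068]
contact_force: [0.4, -0.6, -1.9]
grip_width: 0.386
```

send_rows:
  hand: [1, 1, 1]
  translation:
    - [40, 28, -5]
    - [0, 0, 0]
    - [0, 0, 0]
  turn: [0, -8, 0]

```text
t: 31.98
position: [0.4653, 0.3089, 0.1142]
eef_rot: [0.107, 0.992, 0.003, 0.068]
contact_force: [0.3, -0.6, -0.1]
grip_width: 0.39
```

Run:
```python
from h import *
import pickle
s=bot.sense(); print(s["position"],s["eef_rot"].round(4),s["grip_width"]);pickle.dump(s,open("s23.pkl","wb"))
im=optics.capture("wrist"); save(im,"pics/w23.png")
M=R.from_quat(s["eef_rot"]).as_matrix();print(M.round(3))
print((M.T@(np.array([.464,.3095,.0115])-s["position"])*1000).round(1))
```

```text
[0.46532949 0.308886   0.11420835] [0.107  0.9919 0.0028 0.0683] 0.3898774046570597
[[-0.968  0.212  0.136]
 [ 0.213  0.977 -0.009]
 [-0.135  0.02  -0.991]]
[ 15.3  -1.8 101.6]
```

View pics/w23.png

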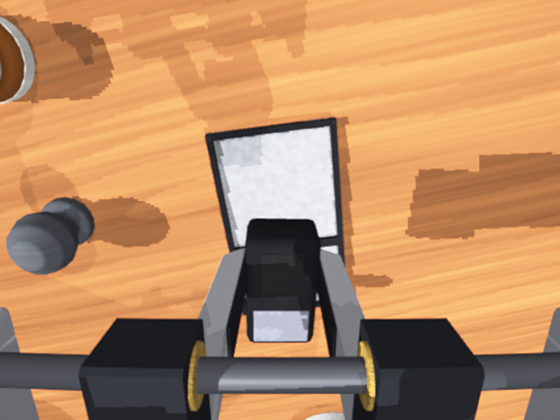

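send_rows:
  hand: [1, 1, 1, 1]
  translation:
    - [7, -2, 40]
    - [8, 0, 35]
    - [0, 0, 10]
    - [0, 0, 0]
  turn: [0, 0, 0, 0]

```text
t: 32.52
position: [0.4644, 0.308, 0.0273]
eef_rot: [0.115, 0.991, 0.004, 0.069]
contact_force: [0.3, -0.1, -0.6]
grip_width: 0.382
```

Run:
```python
from h import *
import pickle
s=bot.sense(); print(s["position"],s["eef_rot"].round(4),s["grip_width"]);pickle.dump(s,open("s24.pkl","wb"))
im=optics.capture("wrist"); save(im,"pics/w24.png")
M=R.from_quat(s["eef_rot"]).as_matrix()
print((M.T@(np.array([.464,.3095,.0115])-s["position"])*1000).round(1))
```

```text
[0.46438148 0.30802353 0.02728894] [0.115  0.9909 0.004  0.0693] 0.3820460738717488
[ 2.9  1.  15.6]
```

View pics/w24.png

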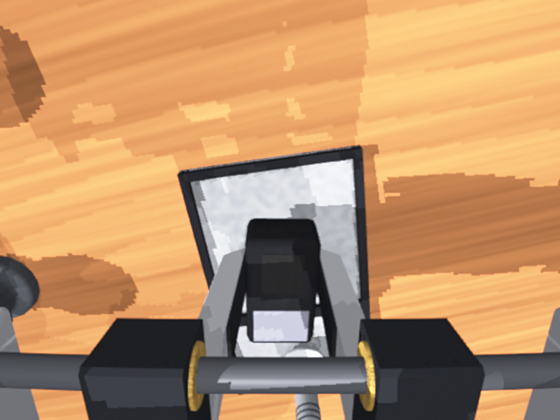

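send_rows:
  hand: [1, 1, 1]
  translation:
    - [3, 1, 12]
    - [1, 0, 5]
    - [0, 0, 0]
  turn: [0, 0, 0]

```text
t: 32.95
position: [0.4643, 0.3105, 0.0114]
eef_rot: [0.116, 0.991, 0.005, 0.071]
contact_force: [0.5, 0.4, -0.6]
grip_width: 0.387
```

send_rows:
  hand: [0, 0, 0, 0, 0]
  translation:
    - [0, 0, 0]
    - [0, 0, 0]
    - [0, 0, -20]
    - [0, 0, -45]
    - [0, 0, -45]
  turn: [0, 0, 0, 0, 0]

```text
t: 33.58
position: [0.4477, 0.3106, 0.1213]
eef_rot: [0.116, 0.991, 0.004, 0.069]
contact_force: [0.3, -0.8, -0.4]
grip_width: 0.498
```

Run:
```python
from h import *
import pickle
s=bot.sense(); print(s["position"],s["eef_rot"].round(4),s["grip_width"]);pickle.dump(s,open("s25.pkl","wb"))
im=optics.capture("wrist"); save(im,"pics/w25.png")
print(proj("wrist",np.array([[.4655,.3097,.032],[.551,.3014,.074],[.551,.3014,.016]]),s))
```

```text
[0.44772592 0.31055003 0.12133119] [0.1156 0.9909 0.004  0.0693] 0.49797451436690043
[[283.16246227 220.76826338]
 [299.06314791 341.95201436]
 [294.81541349 295.64348042]]
```

View pics/w25.png

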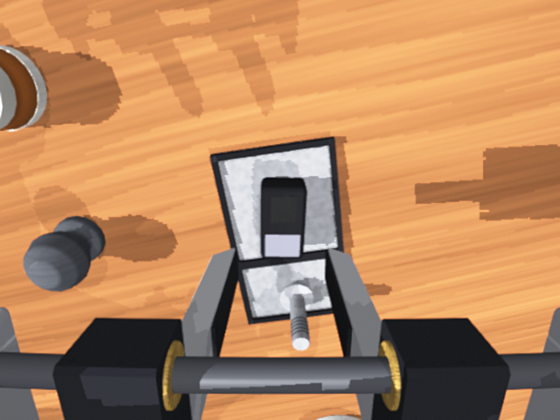

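The buckle centre at (283,221) matches the aim (283,221), and the bolt top (301,343) matches (299,342). Backing off for a last overview.

send_rows:
  hand: [0, 0, 0, 0]
  translation:
    - [0, 0, -50]
    - [20, -40, -40]
    - [20, -50, -20]
    - [0, 0, 0]
  turn: [0, 0, 0, 0]

```text
t: 34.12
position: [0.3725, 0.2324, 0.2334]
eef_rot: [0.115, 0.99, 0.008, 0.075]
contact_force: [0.7, -0.1, 0.3]
grip_width: 0.501
```

Run:
```python
from h import *
s=bot.sense(); print(s["t"],s["position"])
for c in("scene","side"): save(optics.capture(c),f"pics/{c}26.png")
a=cv2.imread("pics/scene26.png")[130:330,160:440];b=cv2.imread("pics/side26.png")[160:390,170:400]
cv2.imwrite("pics/z26a.png",cv2.resize(a,None,fx=2.8,fy=2.8,interpolation=cv2.INTER_CUBIC));cv2.imwrite("pics/z26b.png",cv2.resize(b,None,fx=2.5,fy=2.5,interpolation=cv2.INTER_CUBIC))
T={"buckle_center":(.4655,.3097,.018),"bolt_center":(.551,.3014,.039),"bracket_center":(.5105,-.3035,.022),"bush_center":(.4275,-.2903,.019),"sleeve_center":(.5935,-.3167,.029),"hitch_ball_center":(.4533,.128,.0293),"spray_can_center":(.8106,.0042,.0926)}
for n,p in T.items():
    for c in ("scene","side"):
        t=proj(c,np.array([p]))[0]
        r=[np.array(d["at"])*[560,420] for d in spotter.mark_of(n,c)]
        print(n,c,"want",t.round(1),"got",[x.round(1).tolist() for x in r])
```

```text
34.125 [0.37250911 0.23242741 0.2333797 ]
buckle_center scene want [399.  270.7] got [[398.6, 270.0]]
buckle_center side want [223.2 187.6] got []
bolt_center scene want [375.7 285.6] got [[377.0, 288.9]]
bolt_center side want [253.2 179.9] got [[255.2, 180.1], [377.3, 207.7]]
bracket_center scene want [220.6 159.5] got [[220.1, 158.8], [274.9, 129.3], [204.4, 222.3]]
bracket_center side want [261.7 344.7] got [[347.8, 281.4], [264.5, 347.2], [143.5, 353.1]]
bush_center scene want [244.4 149.2] got [[246.6, 153.1]]
bush_center side want [212.6 345.5] got [[210.0, 343.6]]
sleeve_center scene want [195.4 169.4] got [[233.7, 190.6], [194.3, 168.5]]
sleeve_center side want [311.4 342. ] got [[315.0, 341.8], [284.2, 293.2]]
hitch_ball_center scene want [344.7 224.7] got [[345.2, 227.3]]
hitch_ball_center side want [220.3 216.6] got [[218.8, 218.2]]
spray_can_center scene want [201.7 264. ] got [[204.1, 261.2]]
spray_can_center side want [378.2 206.8] got [[375.6, 208.5]]
```

View pics/z26a.png

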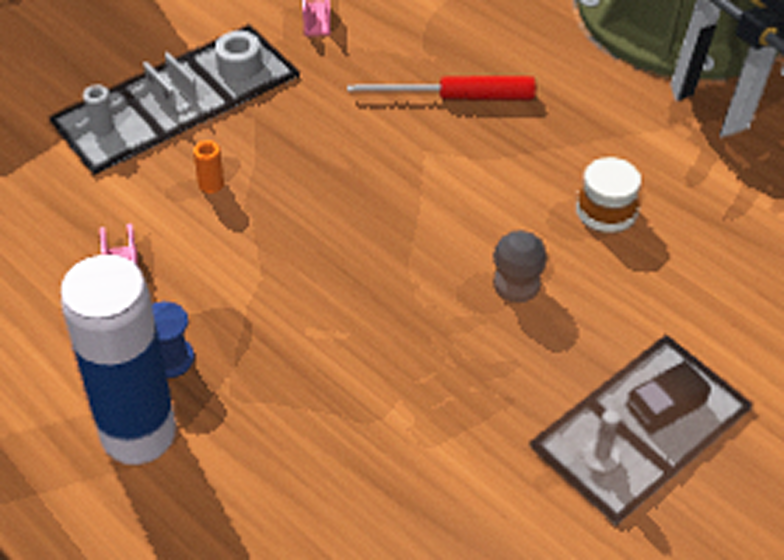

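View pics/z26b.png

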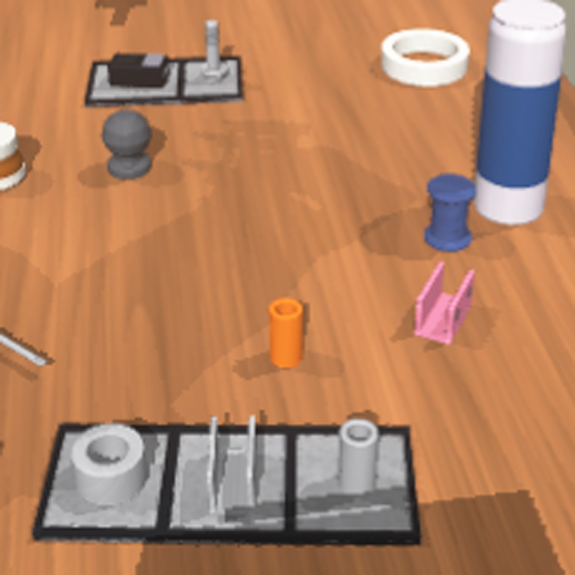

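All five parts stand upright in their pockets in both views, and the ball, the can and the look-alikes are where they were. Handing in.

```bash
python3 -c "
from rig import bot
print(bot.sign_off())"
```

```text
the job is handed in; nothing more can be done
None
```

I handed the job in at about 35 s of the 125 s. Tray two has the buckle in the large pocket and the bolt in the small one. Tray three has the bracket in the middle, the bush in the end pocket nearer the base and the sleeve in the far end pocket. No verdict was reported.

- **Last checks:** in the scene and side views all five parts stand upright and clear of the gripper. Measured positions are within about 2–5 mm of the pocket middles, against the 15 mm allowed. The hitch ball and spray can show no movement beyond detector noise of about 3 pixels, and I touched none of the look-alikes.
- **Checks that missed or disagreed:** the side camera's detector did not find the buckle at the end. I placed it from the scene and wrist views, and it is plainly visible in its pocket in the side picture. The detector also listed the look-alikes and once put the bolt on the spray can; I ruled these out by where they were.
- **Arm behaviour:** the tool slowly drifted to about 0.14 rad off vertical by the end. For the last two parts I set the jaws across that lean so the pads stayed upright, and it did not affect the placing.

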